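# Turn the row of sample jars round into the loading tray

### The job

The analyser takes its tray from the far end, so turn the queue round: move the four sample jars to the empty tray, one per pocket, in reverse order - the jar now nearest the robot goes into the pocket farthest from the robot, the next one into the pocket before it, and so on until the farthest jar stands nearest. Leave every jar upright and flat on the floor of its pocket, and tip none over on the way.

Things in the scene. Friction and masses are not known exactly. Their poses are not given: they have to be found in the camera images.
- source_tray: aluminium tray 284 x 74 x 16 mm, fixed, holding the four jars at the start. Origin: centre of underside; own x is its long axis, pointing away from the robot within 12 degrees; z up. Four 66 x 66 mm pockets in a row, centres at own x = -105, -35, 35, 105 mm, y = 0, with 4 mm walls, tops 16 mm above the bench. Jars stand on black rubber pads, tops 9 mm above the bench.
- load_tray: the same kind of tray, fixed, empty at the start, on the other side of the bench middle: where the jars go. Origin, axes and sizes as source_tray: 66 x 66 mm pockets centred at own x = -105 (nearest the robot), -35, 35, 105 mm (farthest), y = 0; pad tops in the pockets 9 mm, wall tops 16 mm above the bench.
- wide_centre (a point): the wide round jar: amber glass cylinder 48 mm in diameter with a full-width white screw lid; 62 mm high in all, loose, 65 to 190 g. Point: on its axis, half-way up (31 mm above its flat underside); z up. Starts in any of the pockets of source_tray, turned at most 12 degrees from the tray.
- slim_centre (a point): the slim round bottle: amber glass cylinder 36 mm in diameter up to 54 mm, above it a narrow white cap 21 mm in diameter; 76 mm high in all, loose, 65 to 190 g. Point: on its axis, half-way up (38 mm above its flat underside); z up. Starts in any of the pockets of source_tray, turned at most 12 degrees from the tray.
- square_centre (a point): the square bottle: amber glass body 40 x 40 mm (flats across its own x and y) up to 52 mm, above it a round white cap 29 mm in diameter; 70 mm high in all, loose, 65 to 190 g. Point: on its axis, half-way up (35 mm above its flat underside); z up. Starts in any of the pockets of source_tray, turned at most 12 degrees from the tray.
- hex_centre (a point): the six-sided jar: amber glass body 44 mm across flats (one pair of flats faces its own +y and -y), 51 mm over corners, up to 52 mm, above it a flat white lid with a small central knob; 66 mm high in all, loose, 65 to 190 g. Point: on its axis, half-way up (33 mm above its flat underside); z up. Starts in any of the pockets of source_tray, turned at most 12 degrees from the tray.
- pad_wide: black rubber pad 64 x 64 x 3 mm, fixed, on the floor of the source_tray pocket in which the wide jar stands at the start, so it marks that jar's place in the old row. Origin: centre of its underside, 6 mm above the bench. It stays where it is; all pads look alike.
- pad_slim: black rubber pad 64 x 64 x 3 mm, fixed, on the floor of the source_tray pocket in which the slim jar stands at the start, so it marks that jar's place in the old row. Origin: centre of its underside, 6 mm above the bench. It stays where it is; all pads look alike.
- pad_square: black rubber pad 64 x 64 x 3 mm, fixed, on the floor of the source_tray pocket in which the square jar stands at the start, so it marks that jar's place in the old row. Origin: centre of its underside, 6 mm above the bench. It stays where it is; all pads look alike.
- pad_hex: black rubber pad 64 x 64 x 3 mm, fixed, on the floor of the source_tray pocket in which the hex jar stands at the start, so it marks that jar's place in the old row. Origin: centre of its underside, 6 mm above the bench. It stays where it is; all pads look alike.
Not all that is in view belongs to the job. What is shaped like the part that bears slim_centre but blue is not meant. Leave any yellow look-alike of the part that bears square_centre alone.

How it is judged (in metres and radians):
At the end, for the whole second after the job is handed in: Each jar stands in the load_tray pocket that mirrors its starting one (first to fourth, second to third, and so on, counted from the robot), its axis within 17 mm of the pocket centre both ways, its underside within 4 mm of the pocket floor, within 0.08 rad of upright, at rest (under 0.02 m/s) (((x of pad_wide in the frame of source_tray between -0.125 and -0.085 m and x of wide_centre in the frame of load_tray between 0.088 and 0.122 m) or (x of pad_wide in the frame of source_tray between -0.055 and -0.015 m and x of wide_centre in the frame of load_tray between 0.018 and 0.052 m) or (x of pad_wide in the frame of source_tray between 0.015 and 0.055 m and x of wide_centre in the frame of load_tray between -0.052 and -0.018 m) or (x of pad_wide in the frame of source_tray between 0.085 and 0.125 m and x of wide_centre in the frame of load_tray between -0.122 and -0.088 m)) and y of wide_centre in the frame of load_tray between -0.017 and 0.017 m and z of wide_centre in the frame of load_tray between 0.036 and 0.044 m and angle between each of wide_centre, slim_centre, square_centre, hex_centre's own z axis and vertical below 0.08 rad and linear speed of each of jar_wide, jar_slim, jar_square, jar_hex below 0.02 m/s and ((x of pad_slim in the frame of source_tray between -0.125 and -0.085 m and x of slim_centre in the frame of load_tray between 0.088 and 0.122 m) or (x of pad_slim in the frame of source_tray between -0.055 and -0.015 m and x of slim_centre in the frame of load_tray between 0.018 and 0.052 m) or (x of pad_slim in the frame of source_tray between 0.015 and 0.055 m and x of slim_centre in the frame of load_tray between -0.052 and -0.018 m) or (x of pad_slim in the frame of source_tray between 0.085 and 0.125 m and x of slim_centre in the frame of load_tray between -0.122 and -0.088 m)) and y of slim_centre in the frame of load_tray between -0.017 and 0.017 m and z of slim_centre in the frame of load_tray between 0.043 and 0.051 m and ((x of pad_square in the frame of source_tray between -0.125 and -0.085 m and x of square_centre in the frame of load_tray between 0.088 and 0.122 m) or (x of pad_square in the frame of source_tray between -0.055 and -0.015 m and x of square_centre in the frame of load_tray between 0.018 and 0.052 m) or (x of pad_square in the frame of source_tray between 0.015 and 0.055 m and x of square_centre in the frame of load_tray between -0.052 and -0.018 m) or (x of pad_square in the frame of source_tray between 0.085 and 0.125 m and x of square_centre in the frame of load_tray between -0.122 and -0.088 m)) and y of square_centre in the frame of load_tray between -0.017 and 0.017 m and z of square_centre in the frame of load_tray between 0.04 and 0.048 m and ((x of pad_hex in the frame of source_tray between -0.125 and -0.085 m and x of hex_centre in the frame of load_tray between 0.088 and 0.122 m) or (x of pad_hex in the frame of source_tray between -0.055 and -0.015 m and x of hex_centre in the frame of load_tray between 0.018 and 0.052 m) or (x of pad_hex in the frame of source_tray between 0.015 and 0.055 m and x of hex_centre in the frame of load_tray between -0.052 and -0.018 m) or (x of pad_hex in the frame of source_tray between 0.085 and 0.125 m and x of hex_centre in the frame of load_tray between -0.122 and -0.088 m)) and y of hex_centre in the frame of load_tray between -0.017 and 0.017 m and z of hex_centre in the frame of load_tray between 0.038 and 0.046 m); the robot touches nothing.
It fails at once if the wide jar is tipped over (leans more than 40 degrees) (angle between wide_centre's own z axis and vertical above 0.7 rad).
It fails at once if the slim jar is tipped over (leans more than 40 degrees) (angle between slim_centre's own z axis and vertical above 0.7 rad).
It fails at once if the square jar is tipped over (leans more than 40 degrees) (angle between square_centre's own z axis and vertical above 0.7 rad).
It fails at once if the hex jar is tipped over (leans more than 40 degrees) (angle between hex_centre's own z axis and vertical above 0.7 rad).
It also fails if it takes over 104 s, if anything falls off the work surface, if the arm or the gripper's body presses on something with over 40 N, if the wrist force passes 120 N, or if a joint passes its speed limit or range.

### The arm

A 6-joint arm with a two-finger parallel gripper is mounted at the origin on the work surface. World frame = base frame: x ahead of the robot, y to its left, z up, the work surface at z = 0. Lengths are in m, angles in degrees, forces in N, time in s.
With the tool pointing down it reaches from about 0.375 to 0.9 m from the base axis. Payload 3.1 kg.
Tool frame: the origin (TCP) lies where the fingers leave the gripper's body, on its centre line; the fingertips stand bot.tips_ahead ahead of it and the grasp point (between the pads) lies 51 mm ahead of it (bot.tips_ahead is the distance from the TCP to the fingertips, in m); z points along the fingers, x is the direction in which the jaws open and shut, and the axes are right-handed (so a half turn about z gives the same grasp; the last joint's range is limited). The gripper opens to 87 mm and grips with 3 to 60 N. Pads are 19 mm wide; open, the fingers measure 117 mm over their backs; the gripper's body (75 mm by 190 mm) begins 51 mm behind the grasp point.
Start: joints at [61.221, 30.224, 82.088, -0, 67.689, -10.227], TCP at [0.199, 0.593, 0.292] pointing down, gripper open.
Joint ranges: [-176.69, 176.69], [-43.24, 126.21], [12.49, 139.97], [-82, 262], [0, 151.66], [-163.58, 163.58]. Speed limits (degrees/s): [159.86, 159.86, 180, 180, 180, 180].

### API

Orientations are given as a 3x3 rotation matrix whose columns are the frame's x, y, z axes.
In Python, from rig import bot, vision, nets gives the robot as it stands.
- The arm moves only by the tool play_rows, never from a script. Its argument "series" is a list of rows, each an object of numbers: "tx", "ty", "tz": the shift along the world's x, y, z as a fraction of full scale; "turn": the turn about the world's z as a fraction of full scale. A call has 1 to 10 rows; each row shifts and turns the commanded pose from where the row before left it; what a row does not reach is not made up. Full scale, the value 1, is 0.8 m for a shift and 60 degrees for a turn. A row lasts 1/10 s, in which the tool goes at most 50 mm and 8.59 degrees, less where a joint would pass 70% of its speed; a pose out of reach is approached as far as the arm can. A call with a number of a shift or a turn outside -1 to 1 is refused whole. A call with a gripper value outside its range is refused whole. "gripper" is the opening, from 0 (shut) to 1 (fully open), set as the call begins (left out, the last holds). The fingers move at their own pace and stop on an object; the grip force is fixed at half the most. Time passes only in rows, so rows that do not move let the fingers close. It gives the time, the measured TCP pose, the force and the opening at its end, in the units of the state.
- bot.read_state(): the state, without advancing time (a new reading comes with each control period).
- vision.capture(name): name is "scene" or "side" or "wrist"; returns a dict with "pixels" (480x640x3 uint8, blue, green, red), "fx", "fy", "cx", "cy" (pixels), "extrinsics" (4x4, takes a point from camera to world coordinates). Camera axes: x right, y down, z forward; pixel columns grow to the right and rows downward; lengths in m; the calibration is good to about 2 mm. A picture is of the moment at which its call begins. There is no depth.
- bot.hand_in(): hands the job in, once; it reports no verdict.
Trained networks look in a picture, given as the dict that the camera call returned (one of the last four; its "shot" number tells which), for a name from the list of things; names that differ only in an ending like _2 or _b are one class to them, and where a whole thing is asked for, a point or a joint stands for the part that bears it (a point fixed in the world has none). Each returns a list of dicts, best first, with "confidence" (0 to 1); they miss things now and then, are a little off and sometimes report something else, mostly with a low value. They report only what shows in the picture. A call takes as long as a camera call. They do not tell look-alikes from the thing itself.
- nets.look_for(picture, query): "at" ([column, row] as shares, 0 to 1, of the picture: columns of its width, rows of its height, amid what is visible of it).
- nets.masks_of(picture, query): "region" (480x640 bool, what is visible of it) and "at" ([column, row] as shares, 0 to 1, of the picture: columns of its width, rows of its height, amid what is visible of it).
The state is a dict: "time_s": time; "joint_positions": joint angles; "qvel": joint speeds; "tau": joint torques, N m; "position": TCP position; "tcp_rot": TCP orientation; "force": force on the tool from outside, world axes, zero at the start; "moment": the same for the moment, N m; "opening": opening from 0.0 (shut) to 1.0 (fully open).
Only numpy, scipy, OpenCV 4.12 (cv2) and the standard library are available. Lean on these libraries where they do the work, as an engineer would, in place of code of your own. Each camera call takes 0.05 s, during which the arm holds its last target.

## Working session

There is one attempt and no reset: what is moved stays moved. The work goes in short steps, Python scripts to look and compute and a tool call to move; the robot and the scene stay as the last step left them, time stands still between calls to the robot, and variables do not carry over. Pictures are saved under pics/ and viewed, and the job is handed in when it is done.

Besides the shell and the picture viewer there is one more tool, called after ">>>" as name(argument=value, ...) on one line, values as JSON. play_rows: Moves the arm, as the interface text tells. Shift numbers are shares of 0.8 m and turn numbers shares of 60 degrees, none past 1 either way. Its arguments: {"type":"object","properties":{"series":{"type":"array"},"gripper":{"type":"number"}},"required":["series"]}

```bash
ls; mkdir -p pics; python3 - <<'E'
from rig import bot, vision, nets
import cv2
s=bot.read_state(); print(s, bot.tips_ahead)
for n in ["scene","side","wrist"]:
    p=vision.capture(n); cv2.imwrite(f"pics/{n}0.png",p["pixels"]); print(n,p["fx"],p["cx"],p["cy"],p["extrinsics"])
E
```

```text
pics
{'time_s': 0.0, 'joint_positions': array([ 6.12204951e+01,  3.02801090e+01,  8.21541865e+01, -2.73728994e-03,
        6.76893699e+01, -1.02239536e+01]), 'qvel': array([ 0.16079145,  0.04195557, -0.092532  , -0.04260721, -0.0302904 ,
        0.05724378]), 'tau': array([ 3.68536294e-04, -4.40042496e+01, -1.76590508e+01,  6.34219148e-02,
        5.81771100e-02, -1.40417915e-04]), 'position': array([0.19855973, 0.59202163, 0.29127143]), 'tcp_rot': array([[ 3.18205652e-01,  9.48021182e-01, -1.00038525e-03],
       [ 9.48019313e-01, -3.18207043e-01, -1.91304117e-03],
       [-2.13193318e-03, -3.39644027e-04, -9.99997670e-01]]), 'force': array([ 0.89766809,  0.08909544, -0.2367431 ]), 'moment': array([-0.0052434 , -0.01315267,  0.04064983]), 'opening': 1.0007709105305422} 0.0697
scene 448.0518559356019 320.5316009576744 243.50511427030256 [[ 0.0779702   0.58032191 -0.81064612  1.14743934]
 [ 0.99667071 -0.06481364  0.04946405 -0.01177015]
 [-0.02383586 -0.81180396 -0.58344338  0.47851924]
 [ 0.          0.          0.          1.        ]]
side 449.7507303575856 317.8925179348317 246.92477960315946 [[-0.9978256  -0.01462014  0.06426756  0.50057773]
 [-0.063417    0.47858808 -0.87574639  0.67390003]
 [-0.01795415 -0.87791782 -0.47847461  0.42560437]
 [ 0.          0.          0.          1.        ]]
wrist 397.2489141591966 316.1944358176643 238.5311866140694 [[ 0.31862168  0.90995184  0.26545787  0.1249612 ]
 [ 0.94787607 -0.30488199 -0.09261713  0.61617798]
 [-0.0033438   0.28113098 -0.95966358  0.38334921]
 [ 0.          0.          0.          1.        ]]
```

View pics/scene0.png

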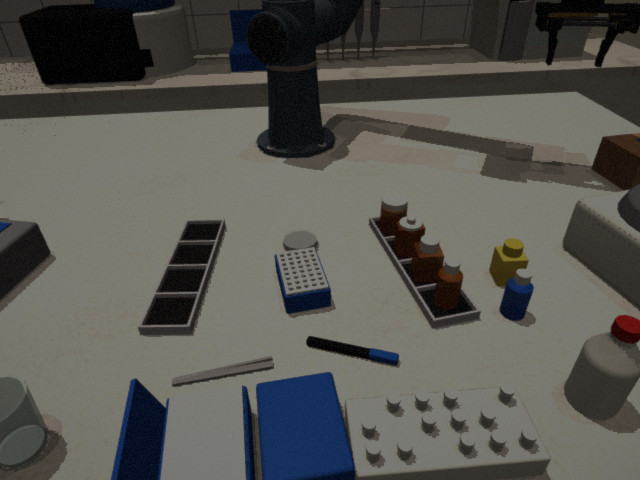

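View pics/side0.png

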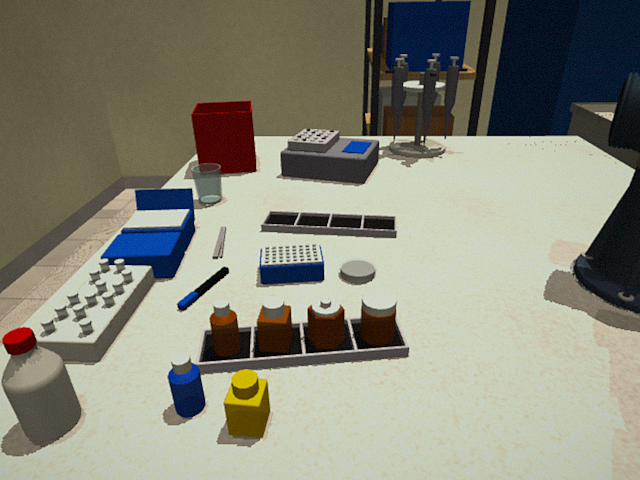

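View pics/wrist0.png

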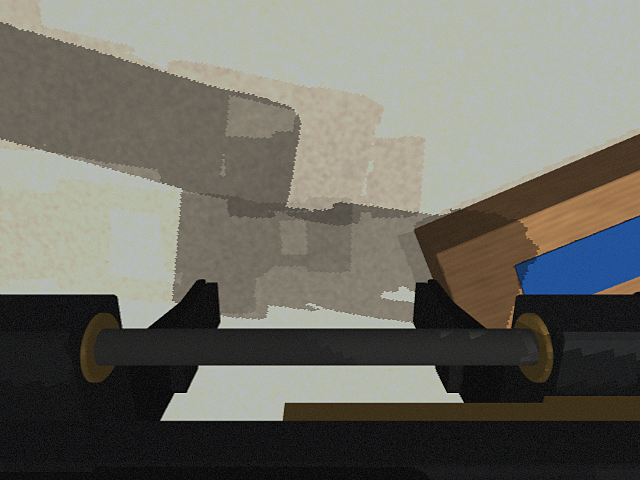

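```bash
cat > h.py <<'E'
import numpy as np, cv2
from scipy.optimize import minimize
def proj(p,P):
    T=np.linalg.inv(p["extrinsics"]); c=P@T[:3,:3].T+T[:3,3]
    return np.c_[p["fx"]*c[:,0]/c[:,2]+p["cx"], p["fy"]*c[:,1]/c[:,2]+p["cy"]]
def prism(n,r,a0,z0,z1):
    a=a0+np.arange(n)*2*np.pi/n; q=np.c_[r*np.cos(a),r*np.sin(a)]
    return np.vstack([np.c_[q,np.full(n,z)] for z in(z0,z1)])
J={"wide":[prism(40,.024,0,.009,.071)],
 "slim":[prism(40,.018,0,.009,.055),prism(40,.0105,0,.063,.085),np.vstack([prism(40,.018,0,.055,.055),prism(40,.0105,0,.065,.065)])],
 "square":[prism(4,.02*2**.5,np.pi/4,.009,.061),prism(40,.0145,0,.055,.079)],
 "hex":[prism(6,.0254,0,.009,.061),prism(40,.02,0,.061,.067),prism(20,.006,0,.067,.075)]}
TRAY=[np.array([[x,y,z] for x in(-.142,.142) for y in(-.037,.037) for z in(0,.016)])]
def place(parts,x,y,a):
    R=np.array([[np.cos(a),-np.sin(a),0],[np.sin(a),np.cos(a),0],[0,0,1]])
    return [q@R.T+[x,y,0] for q in parts]
def render(p,parts,sc=1):
    m=np.zeros((480,640),np.uint8)
    for q in parts:
        h=cv2.convexHull(proj(p,q).astype(np.float32))
        cv2.fillConvexPoly(m,np.round(h*16).astype(np.int32),255,cv2.LINE_AA,4)
    return m
def ground(p,uv,z):
    d=p["extrinsics"][:3,:3]@[(uv[0]-p["cx"])/p["fx"],(uv[1]-p["cy"])/p["fy"],1]; o=p["extrinsics"][:3,3]
    return o+d*(z-o[2])/d[2]
E
cat > m1.py <<'E'
from h import *
from rig import bot,vision,nets
ims={n:vision.capture(n) for n in("scene","side")}
Q=["source_tray","load_tray","wide_centre","slim_centre","square_centre","hex_centre"]
M={}
for n,p in ims.items():
    for q in Q:
        r=nets.masks_of(p,q)
        for k in r: print(n,q,round(k["confidence"],2),np.round(np.array(k["at"])*[640,480]),k["region"].sum())
        M[n,q]=[(k["confidence"],k["at"],k["region"]) for k in r]
import pickle; pickle.dump((ims,M),open("m.pkl","wb"))
E
python3 m1.py
```

```text
scene source_tray 0.69 [420. 294.] 1537
scene load_tray 0.6 [184. 283.] 5611
scene wide_centre 0.85 [390. 210.] 845
scene slim_centre 0.96 [448. 280.] 1151
scene slim_centre 0.95 [518. 294.] 1160
scene square_centre 0.62 [425. 258.] 1262
scene hex_centre 0.82 [404. 233.] 938
side source_tray 0.85 [301. 355.] 3647
side load_tray 0.88 [331. 222.] 2726
side load_tray 0.74 [360. 338.] 317
side wide_centre 0.87 [377. 316.] 1784
side slim_centre 0.91 [186. 386.] 1675
side slim_centre 0.89 [223. 330.] 1359
side slim_centre 0.54 [379. 316.] 1868
side square_centre 0.87 [249. 403.] 2548
side square_centre 0.84 [276. 326.] 1581
side hex_centre 0.77 [327. 326.] 1705
```

```bash
cat > fit.py <<'E'
from h import *
import pickle
ims,M=pickle.load(open("m.pkl","rb"))
def pick(n,q,uv):
    return min(M[n,q],key=lambda k:np.hypot(*(np.array(k[1])*[640,480]-uv)))[2].astype(np.uint8)*255
at={"wide":((390,210),(377,316)),"slim":((448,280),(223,330)),"square":((425,258),(276,326)),"hex":((404,233),(327,326))}
B=lambda m:cv2.GaussianBlur(m.astype(np.float32),(0,0),2)
bm={n:0 for n in ims}; jm={}
for i,n in enumerate(ims):
    for j in at:
        jm[n,j]=pick(n,j+"_centre",at[j][i])
U={n:np.maximum.reduce([jm[n,j] for j in at]) for n in ims}
k=np.ones((5,5),np.uint8)
U={n:cv2.morphologyEx(U[n],cv2.MORPH_CLOSE,k) for n in U}
# jars: init
x0=[]
for j in at:
    a=ground(ims["side"],at[j][1],.04); x0+=[a[0],a[1],0]
    print(j,a,ground(ims["scene"],at[j][0],.045))
x0=np.array(x0)
BU={n:B(U[n]) for n in U}
def cost(v):
    c=0
    parts=sum([place(J[j],*v[3*i:3*i+2],v[3*i+2]*10) for i,j in enumerate(at)],[])
    for n in ims: c+=((B(render(ims[n],parts))-BU[n])**2).mean()
    return c
v=x0.copy()
for it in range(3):
    S=np.vstack([v]+[v+np.eye(12)[i]*.006 for i in range(12)])
    r=minimize(cost,v,method="Nelder-Mead",options=dict(initial_simplex=S,maxfev=1500,xatol=1e-5,fatol=1e-3)); v=r.x; print(r.fun)
# load tray
def ft(q,uvs,x0,extra):
    T={n:cv2.morphologyEx(np.maximum(pick(n,q,uv),U[n] if extra else 0),cv2.MORPH_CLOSE,np.ones((11,11),np.uint8)) for (n,uv) in zip(ims,uvs)}
    ex=sum([place(J[j],*v[3*i:3*i+2],v[3*i+2]*10) for i,j in enumerate(at)],[]) if extra else []
    f=lambda w:sum(((B(render(ims[n],place(TRAY,w[0],w[1],w[2]*10)+ex))-B(T[n]))**2).mean() for n in ims)
    w=np.array(x0)
    for it in range(3):
        r=minimize(f,w,method="Nelder-Mead",options=dict(initial_simplex=np.vstack([w]+[w+np.eye(3)[i]*.006 for i in range(3)]),maxfev=400)); w=r.x
    print(q,r.fun); w[2]*=10; return w
L=ft("load_tray",((184,283),(331,222)),[*ground(ims["scene"],(190,270),.01)[:2],0],False)
S=ft("source_tray",((420,294),(301,355)),[v[0::3].mean(),v[1::3].mean(),0],True)
print("L",L,"S",S)
out={}
for i,j in enumerate(at):
    out[j]=v[3*i:3*i+3]*[1,1,10]; d=out[j][:2]-S[:2]; c,s=np.cos(S[2]),np.sin(S[2])
    print(j,out[j].round(4),"in tray",(d[0]*c+d[1]*s).round(4),(-d[0]*s+d[1]*c).round(4))
for n in ims:
    im=ims[n]["pixels"].copy()
    for parts,col in [(place(J[j],*out[j]),(0,255,0)) for j in out]+[(place(TRAY,*L),(255,255,0)),(place(TRAY,*S),(255,255,0))]:
        for q in parts: cv2.polylines(im,[cv2.convexHull(proj(ims[n],q).astype(np.float32)).astype(int)],True,col,1)
    if n=="scene": im=cv2.resize(im[180:350,120:520],(800,340),interpolation=cv2.INTER_CUBIC)
    else: im=cv2.resize(im[190:390,170:430],(780,600),interpolation=cv2.INTER_CUBIC)
    cv2.imwrite(f"pics/ov_{n}.png",im)
pickle.dump((out,L,S),open("fit.pkl","wb"))
E
python3 fit.py
```

```text
wide [0.45728991 0.16622216 0.04      ] [0.45408763 0.16021039 0.045     ]
slim [0.66532912 0.20527488 0.04      ] [0.65787813 0.20469783 0.045     ]
square [0.59505503 0.19388221 0.04      ] [0.60228989 0.18534546 0.045     ]
hex [0.52584506 0.19104629 0.04      ] [0.5303482  0.16858426 0.045     ]
37.00122833251953
36.59575653076172
36.571720123291016
load_tray 20.08641815185547
source_tray 37.52130126953125
L [ 0.53984917 -0.20037008 -0.07965665] S [0.56151452 0.18607672 0.16090112]
wide [0.457  0.1666 0.0181] in tray -0.1062 -0.0025
slim [0.6644 0.2027 0.1004] in tray 0.1042 -0.0001
square [0.5976 0.1893 0.0528] in tray 0.0361 -0.0026
hex [0.5285 0.1786 0.0045] in tray -0.0338 -0.0021
```

View pics/ov_scene.png

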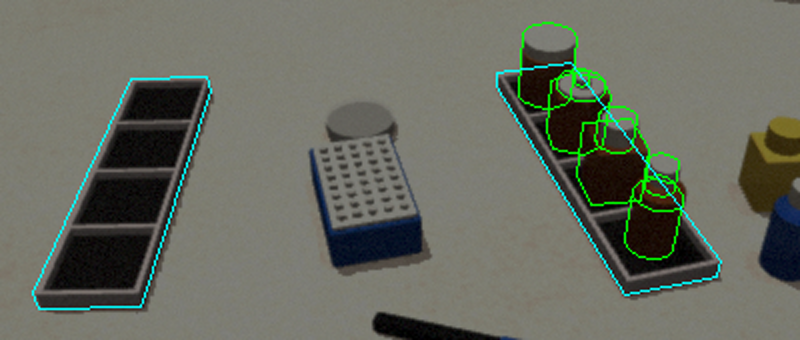

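View pics/ov_side.png

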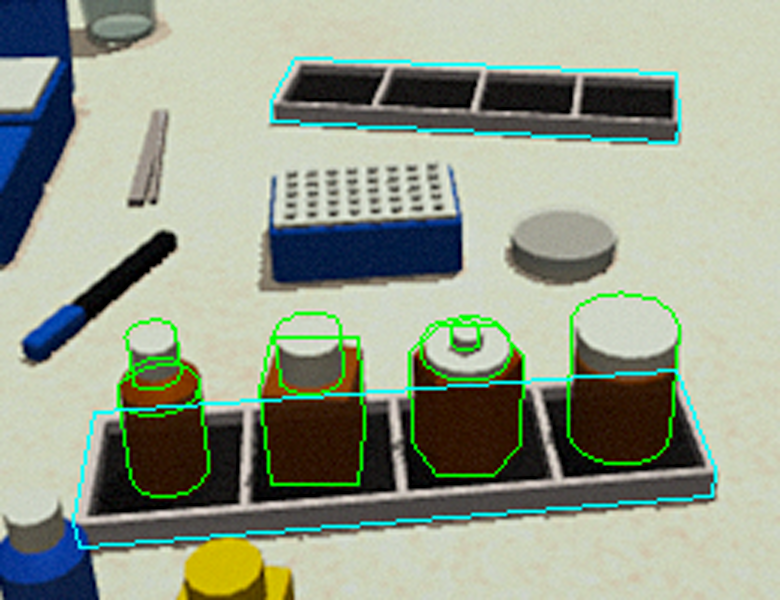

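>>> play_rows(series=[{"tx": 0.035,"ty": -0.048,"turn": 0.047},{"tx": 0.035,"ty": -0.048,"turn": 0.047},{"tx": 0.035,"ty": -0.048,"turn": 0.047},{"tx": 0.035,"ty": -0.048,"turn": 0.047},{"tx": 0.035,"ty": -0.048,"turn": 0.047},{"tx": 0.035,"ty": -0.048,"turn": 0.047},{"tx": 0.035,"ty": -0.048,"turn": 0.047},{"tx": 0.035,"ty": -0.048,"turn": 0.047},{"tx": 0.035,"ty": -0.048,"turn": 0.047},{"tx": 0.035,"ty": -0.048,"turn": 0.047}])

```text
invalid input
```

>>> play_rows(series=[{"tx": -0.04,"ty": -0.03},{"tx": 0,"ty": 0},{"tx": 0,"ty": 0},{"tx": 0}])

```text
invalid input
```

```bash
cat > wr.py <<'E'
import sys
from h import *
from rig import bot,vision,nets
import pickle
p=vision.capture("wrist"); s=bot.read_state(); print(s["time_s"],s["position"].round(4),np.degrees(np.arctan2(s["tcp_rot"][1,0],s["tcp_rot"][0,0])).round(2))
pickle.dump(p,open("w.pkl","wb"))
out,L,S=pickle.load(open("fit.pkl","rb"))
im=p["pixels"].copy(); cv2.imwrite(f"pics/{sys.argv[1]}raw.png",im)
for parts,col in [(place(J[j],*out[j]),(0,255,0)) for j in out]+[(place(TRAY,*L),(255,255,0)),(place(TRAY,*S),(255,255,0))]:
    for q in parts:
        u=proj(p,q)
        if np.abs(u).max()<2000: cv2.polylines(im,[cv2.convexHull(u.astype(np.float32)).astype(int)],True,col,1)
cv2.imwrite(f"pics/{sys.argv[1]}.png",im)
E
python3 wr.py w1
```

```text
0.9 [0.1988 0.5925 0.2923] 71.45
```

View pics/w1.png

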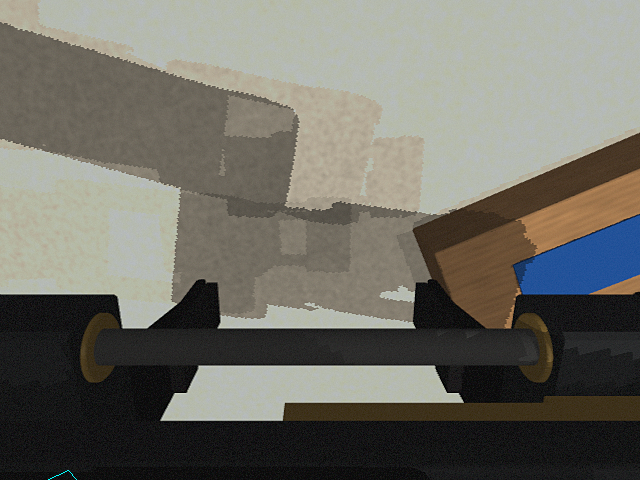

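>>> play_rows(series=[{"tx": 0.035,"ty": -0.048,"tz": 0,"turn": 0.047},{"tx": 0.035,"ty": -0.048,"tz": 0,"turn": 0.047},{"tx": 0.035,"ty": -0.048,"tz": 0,"turn": 0.047},{"tx": 0.035,"ty": -0.048,"tz": 0,"turn": 0.047},{"tx": 0.035,"ty": -0.048,"tz": 0,"turn": 0.047},{"tx": 0.035,"ty": -0.048,"tz": 0,"turn": 0.047},{"tx": 0.035,"ty": -0.048,"tz": 0,"turn": 0.047},{"tx": 0.035,"ty": -0.048,"tz": 0,"turn": 0.047},{"tx": 0.035,"ty": -0.048,"tz": 0,"turn": 0.047},{"tx": 0.035,"ty": -0.048,"tz": 0,"turn": 0.047}], gripper=1)

```text
time_s: 1.9
position: [0.4798, 0.2068, 0.2925]
tcp_rot: [[-0.169, 0.986, 0.001], [0.986, 0.169, 0.0], [0.0, 0.001, -1.0]]
force: [1.6, 1.1, 0.6]
opening: 0.999
```

>>> play_rows(series=[{"tx": -0.02,"ty": -0.03,"tz": 0,"turn": 0},{"tx": 0,"ty": 0,"tz": 0,"turn": 0},{"tx": 0,"ty": 0,"tz": 0,"turn": 0}])

```text
time_s: 2.2
position: [0.4628, 0.1842, 0.2924]
tcp_rot: [[-0.166, 0.986, 0.0], [0.986, 0.166, 0.0], [0.0, 0.0, -1.0]]
force: [-0.4, 0.4, 0.2]
opening: 1.001
```

```bash
python3 wr.py w2
```

```text
2.25 [0.463  0.1848 0.2925] 99.63
```

View pics/w2.png

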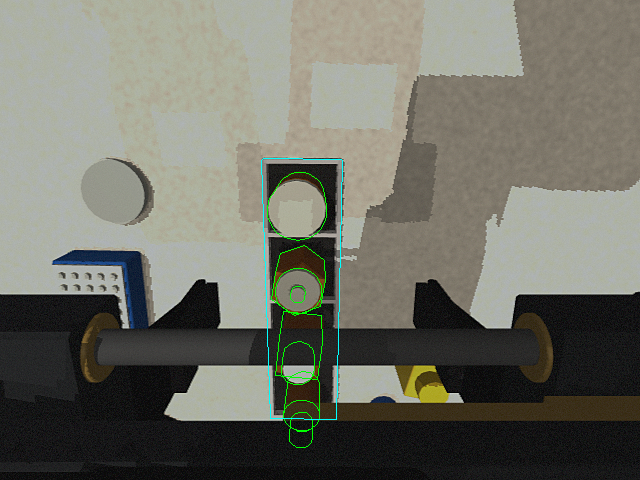

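```bash
python3 -c "
import cv2
a=cv2.imread('pics/w2raw.png');cv2.imwrite('pics/c1.png',cv2.resize(a[150:420,250:360],(320,785)[::1] and (244,600),interpolation=cv2.INTER_CUBIC))
b=cv2.imread('pics/scene0.png')
c=cv2.resize(b[190:325,360:480],(533,600),interpolation=cv2.INTER_CUBIC)
cv2.imwrite('pics/c2.png',cv2.hconcat([cv2.imread('pics/c1.png'),c])*1)
"
```

```text
(no output)
```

View pics/c2.png

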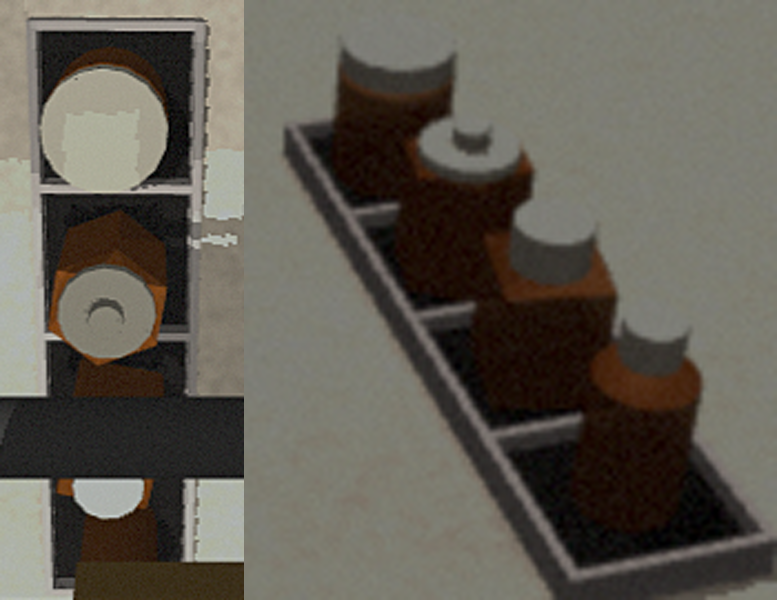

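>>> play_rows(series=[{"tx": -0.0075,"ty": -0.0225,"tz": 0,"turn": 0},{"tx": 0,"ty": 0,"tz": -0.045,"turn": 0},{"tx": 0,"ty": 0,"tz": -0.045,"turn": 0},{"tx": 0,"ty": 0,"tz": -0.045,"turn": 0},{"tx": 0,"ty": 0,"tz": -0.04,"turn": 0},{"tx": 0,"ty": 0,"tz": 0,"turn": 0},{"tx": 0,"ty": 0,"tz": 0,"turn": 0}])

```text
time_s: 2.95
position: [0.457, 0.1674, 0.1523]
tcp_rot: [[-0.169, 0.986, -0.0], [0.986, 0.169, 0.0], [0.0, -0.0, -1.0]]
force: [0.6, -0.2, -0.3]
opening: 0.999
```

```bash
cat > sv.py <<'E'
import sys
from h import *
from rig import bot,vision
p=vision.capture(sys.argv[2]); cv2.imwrite(f"pics/{sys.argv[1]}.png",p["pixels"])
s=bot.read_state(); print(s["time_s"],s["position"].round(4),np.degrees(np.arctan2(s["tcp_rot"][1,0],s["tcp_rot"][0,0])).round(2),s["opening"],s["force"].round(1))
E
python3 sv.py s3 side
```

```text
3.0 [0.4577 0.1674 0.1532] 99.73 1.0013976665779833 [ 0.  -0.2  0.5]
```

View pics/s3.png

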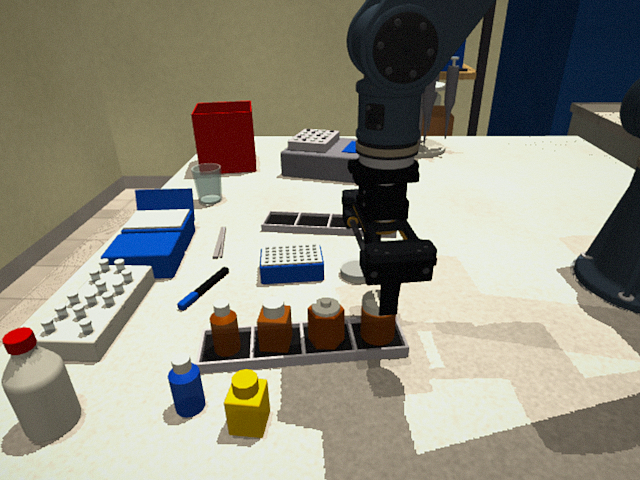

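>>> play_rows(series=[{"tx": 0,"ty": 0,"tz": -0.03,"turn": 0},{"tx": 0,"ty": 0,"tz": -0.03,"turn": 0},{"tx": 0,"ty": 0,"tz": -0.012,"turn": 0},{"tx": 0,"ty": 0,"tz": 0,"turn": 0},{"tx": 0,"ty": 0,"tz": 0,"turn": 0}])

```text
time_s: 3.5
position: [0.4576, 0.1667, 0.0958]
tcp_rot: [[-0.168, 0.986, 0.002], [0.986, 0.168, 0.0], [-0.0, 0.002, -1.0]]
force: [-0.2, -0.1, 0.2]
opening: 1.004
```

>>> play_rows(series=[{"tx": 0,"ty": 0,"tz": 0,"turn": 0},{"tx": 0,"ty": 0,"tz": 0,"turn": 0},{"tx": 0,"ty": 0,"tz": 0,"turn": 0},{"tx": 0,"ty": 0,"tz": 0,"turn": 0},{"tx": 0,"ty": 0,"tz": 0,"turn": 0},{"tx": 0,"ty": 0,"tz": 0,"turn": 0},{"tx": 0,"ty": 0,"tz": 0,"turn": 0},{"tx": 0,"ty": 0,"tz": 0,"turn": 0},{"tx": 0,"ty": 0,"tz": 0,"turn": 0},{"tx": 0,"ty": 0,"tz": 0,"turn": 0}], gripper=0)

```text
time_s: 4.5
position: [0.4568, 0.1665, 0.0946]
tcp_rot: [[-0.168, 0.986, -0.0], [0.986, 0.168, 0.0], [0.0, -0.0, -1.0]]
force: [-0.4, 1.2, 1.5]
opening: 0.543
```

```bash
python3 sv.py s4 side
```

```text
4.55 [0.4568 0.1665 0.0947] 99.64 0.539559109187678 [ 0.6 -0.4  1.8]
```

View pics/s4.png

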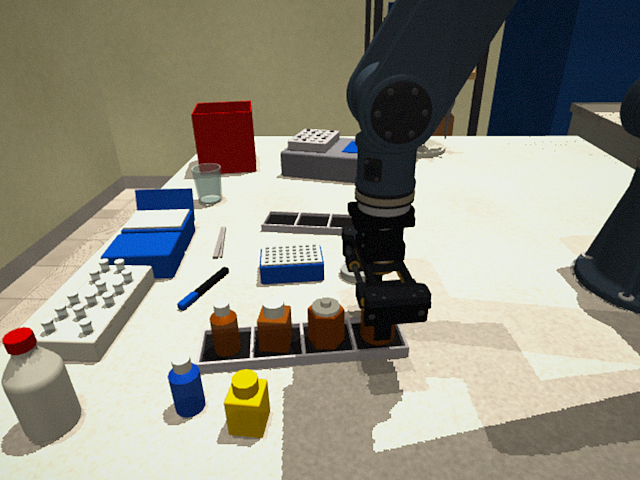

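>>> play_rows(series=[{"tx": 0,"ty": 0,"tz": 0.02,"turn": 0},{"tx": 0,"ty": 0,"tz": 0.03,"turn": 0},{"tx": 0,"ty": 0,"tz": 0.04,"turn": 0},{"tx": 0,"ty": 0,"tz": 0.04,"turn": 0},{"tx": 0,"ty": 0,"tz": 0.02,"turn": 0}])

```text
time_s: 5.05
position: [0.4574, 0.1666, 0.2167]
tcp_rot: [[-0.168, 0.986, 0.003], [0.986, 0.168, 0.0], [-0.0, 0.003, -1.0]]
force: [-0.2, -0.4, -2.6]
opening: 0.542
```

>>> play_rows(series=[{"tx": 0.0235,"ty": -0.047,"tz": 0,"turn": -0.024},{"tx": 0.0235,"ty": -0.047,"tz": 0,"turn": -0.024},{"tx": 0.0235,"ty": -0.047,"tz": 0,"turn": -0.024},{"tx": 0.0235,"ty": -0.047,"tz": 0,"turn": -0.024},{"tx": 0.0235,"ty": -0.047,"tz": 0,"turn": -0.024},{"tx": 0.0235,"ty": -0.047,"tz": 0,"turn": -0.024},{"tx": 0.0235,"ty": -0.047,"tz": 0,"turn": -0.024},{"tx": 0.0235,"ty": -0.047,"tz": 0,"turn": -0.024},{"tx": 0.0235,"ty": -0.047,"tz": 0,"turn": -0.024},{"tx": 0.0235,"ty": -0.047,"tz": 0,"turn": -0.024}])

```text
time_s: 6.05
position: [0.6447, -0.2109, 0.2136]
tcp_rot: [[0.084, 0.996, -0.002], [0.996, -0.084, 0.001], [0.001, -0.002, -1.0]]
force: [0.1, 0.8, -1.0]
opening: 0.545
```

>>> play_rows(series=[{"tx": 0,"ty": 0,"tz": 0,"turn": 0},{"tx": 0,"ty": 0,"tz": 0,"turn": 0},{"tx": 0,"ty": 0,"tz": 0,"turn": 0}])

```text
time_s: 6.35
position: [0.6437, -0.2083, 0.2136]
tcp_rot: [[0.082, 0.997, -0.003], [0.997, -0.082, 0.002], [0.002, -0.003, -1.0]]
force: [0.7, 0.4, -1.2]
opening: 0.54
```

```bash
python3 wr.py w5; python3 sv.py s5 scene
```

```text
6.4 [ 0.6438 -0.2079  0.2139] 85.31
6.45 [ 0.644  -0.2079  0.2142] 85.33 0.5419403186423305 [ 0.5 -0.4 -1.5]
```

View pics/w5.png

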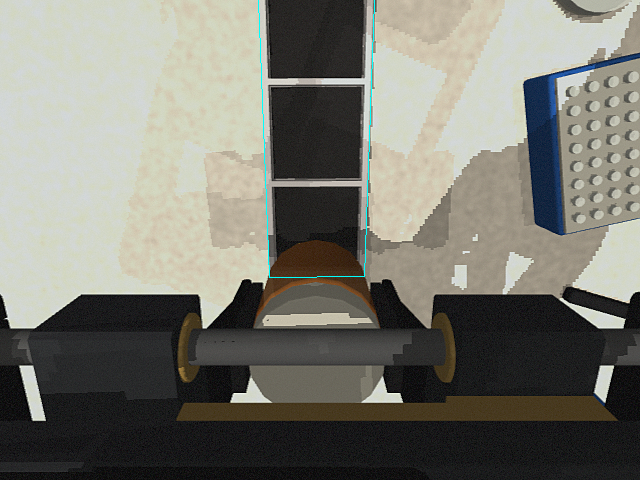

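View pics/s5.png

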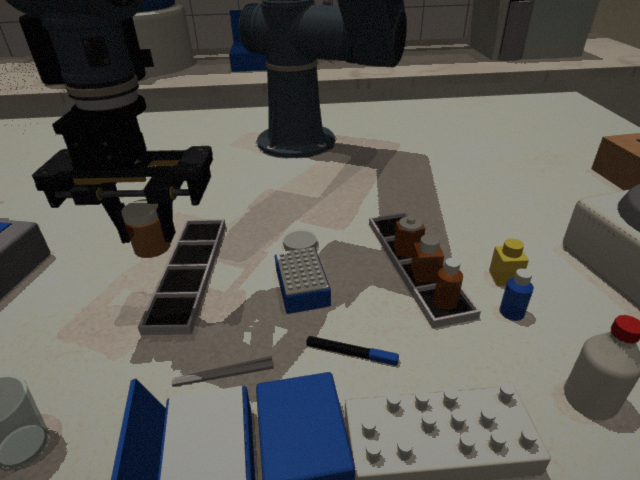

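```bash
python3 - <<'E'
from h import *
import pickle
p=pickle.load(open("w.pkl","rb")); out,L,S=pickle.load(open("fit.pkl","rb"))
for x in(-.07,0,.07): print(x,proj(p,place([np.array([[x,-.035,.016],[x,0,.016],[x,.035,.016]])],*L)[0]).round(1).tolist())
g=cv2.cvtColor(p["pixels"],cv2.COLOR_BGR2GRAY)[:, 290:340].mean(1); print([(i,int(g[i])) for i in range(70,200) if g[i]>70])
g=cv2.cvtColor(p["pixels"],cv2.COLOR_BGR2GRAY)[110:170].mean(0); print([(i,int(g[i])) for i in range(255,285)],[(i,int(g[i])) for i in range(355,385)])
E
```

```text
-0.07 [[260.7, -35.4], [315.9, -35.6], [371.2, -35.8]]
0 [[265.0, 82.9], [316.3, 82.7], [367.6, 82.5]]
0.07 [[268.7, 185.3], [316.6, 185.1], [364.5, 185.0]]
[(78, 163), (79, 207), (80, 199), (81, 198), (82, 200), (83, 207), (84, 140), (86, 115), (178, 75), (179, 113), (180, 75), (181, 167), (182, 183), (183, 180), (184, 181), (185, 191), (186, 134)]
[(255, 202), (256, 202), (257, 203), (258, 202), (259, 202), (260, 201), (261, 200), (262, 199), (263, 199), (264, 197), (265, 193), (266, 190), (267, 191), (268, 188), (269, 163), (270, 102), (271, 76), (272, 58), (273, 31), (274, 30), (275, 33), (276, 34), (277, 34), (278, 33), (279, 34), (280, 33), (281, 34), (282, 33), (283, 33), (284, 34)] [(355, 37), (356, 38), (357, 37), (358, 35), (359, 43), (360, 79), (361, 101), (362, 115), (363, 174), (364, 206), (365, 201), (366, 202), (367, 200), (368, 173), (369, 142), (370, 149), (371, 177), (372, 195), (373, 206), (374, 204), (375, 204), (376, 205), (377, 205), (378, 206), (379, 205), (380, 206), (381, 206), (382, 206), (383, 207), (384, 207)]
```

>>> play_rows(series=[{"tx": 0,"ty": -0.001,"tz": -0.03,"turn": 0},{"tx": 0,"ty": 0,"tz": -0.04,"turn": 0},{"tx": 0,"ty": 0,"tz": -0.035,"turn": 0},{"tx": 0,"ty": 0,"tz": -0.02,"turn": 0},{"tx": 0,"ty": 0,"tz": -0.01,"turn": 0},{"tx": 0,"ty": 0,"tz": -0.008,"turn": 0},{"tx": 0,"ty": 0,"tz": -0.004,"turn": 0},{"tx": 0,"ty": 0,"tz": 0,"turn": 0},{"tx": 0,"ty": 0,"tz": 0,"turn": 0}])

```text
time_s: 7.35
position: [0.6454, -0.2106, 0.0981]
tcp_rot: [[0.083, 0.997, 0.002], [0.997, -0.083, -0.001], [-0.001, 0.002, -1.0]]
force: [-0.6, -0.7, -1.5]
opening: 0.539
```

>>> play_rows(series=[{"tx": 0,"ty": 0,"tz": -0.002,"turn": 0},{"tx": 0,"ty": 0,"tz": -0.0015,"turn": 0},{"tx": 0,"ty": 0,"tz": 0,"turn": 0},{"tx": 0,"ty": 0,"tz": 0,"turn": 0}])

```text
time_s: 7.75
position: [0.6452, -0.2105, 0.0948]
tcp_rot: [[0.083, 0.997, 0.001], [0.997, -0.083, -0.001], [-0.0, 0.001, -1.0]]
force: [-0.2, -0.3, 1.0]
opening: 0.542
```

>>> play_rows(series=[{"tx": 0,"ty": 0,"tz": 0,"turn": 0},{"tx": 0,"ty": 0,"tz": 0,"turn": 0},{"tx": 0,"ty": 0,"tz": 0,"turn": 0},{"tx": 0,"ty": 0,"tz": 0,"turn": 0},{"tx": 0,"ty": 0,"tz": 0,"turn": 0},{"tx": 0,"ty": 0,"tz": 0,"turn": 0},{"tx": 0,"ty": 0,"tz": 0,"turn": 0},{"tx": 0,"ty": 0,"tz": 0,"turn": 0}], gripper=1)

```text
time_s: 8.55
position: [0.6448, -0.2103, 0.0942]
tcp_rot: [[0.083, 0.997, -0.0], [0.997, -0.083, 0.0], [0.0, -0.0, -1.0]]
force: [0.3, -0.3, 0.0]
opening: 0.997
```

>>> play_rows(series=[{"tx": 0,"ty": 0,"tz": 0.03,"turn": 0},{"tx": 0,"ty": 0,"tz": 0.04,"turn": 0},{"tx": 0,"ty": 0,"tz": 0.04,"turn": 0},{"tx": 0,"ty": 0,"tz": 0.04,"turn": 0},{"tx": 0,"ty": 0,"tz": 0,"turn": 0},{"tx": 0,"ty": 0,"tz": 0,"turn": 0}])

```text
time_s: 9.15
position: [0.645, -0.2103, 0.2152]
tcp_rot: [[0.083, 0.997, 0.002], [0.997, -0.083, -0.001], [-0.001, 0.002, -1.0]]
force: [-0.1, -0.1, -0.8]
opening: 1.0
```

```bash
python3 sv.py s6 scene;python3 sv.py s7 side
```

```text
9.2 [ 0.6443 -0.21    0.2138] 85.25 0.9982845583708577 [0.1 0.2 0.2]
9.25 [ 0.644  -0.2098  0.2129] 85.25 1.0025978008297518 [-0.2 -0.1  0.5]
```

View pics/s6.png

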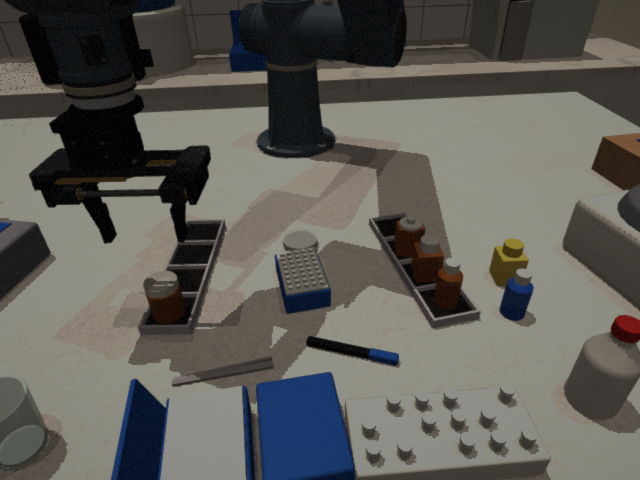

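View pics/s7.png

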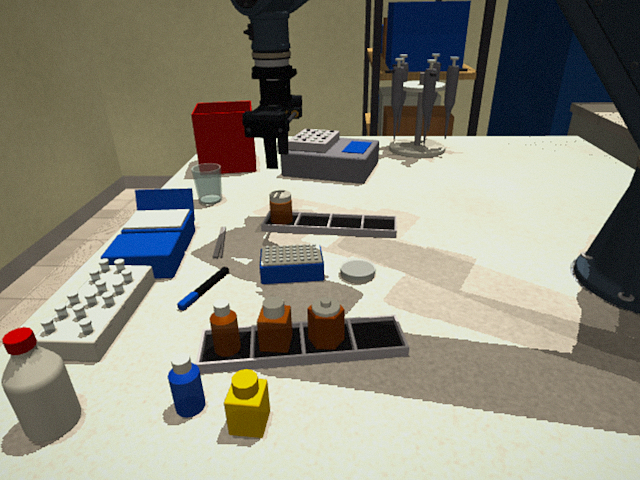

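>>> play_rows(series=[{"tx": -0.0145,"ty": 0.0485,"tz": 0,"turn": 0.0085},{"tx": -0.0145,"ty": 0.0485,"tz": 0,"turn": 0.0085},{"tx": -0.0145,"ty": 0.0485,"tz": 0,"turn": 0.0085},{"tx": -0.0145,"ty": 0.0485,"tz": 0,"turn": 0.0085},{"tx": -0.0145,"ty": 0.0485,"tz": 0,"turn": 0.0085},{"tx": -0.0145,"ty": 0.0485,"tz": 0,"turn": 0.0085},{"tx": -0.0145,"ty": 0.0485,"tz": 0,"turn": 0.0085},{"tx": -0.0145,"ty": 0.0485,"tz": 0,"turn": 0.0085},{"tx": -0.0145,"ty": 0.0485,"tz": 0,"turn": 0.0085},{"tx": -0.0145,"ty": 0.0485,"tz": 0,"turn": 0.0085}])

```text
time_s: 10.25
position: [0.5273, 0.179, 0.2126]
tcp_rot: [[-0.006, 1.0, -0.004], [1.0, 0.006, -0.0], [-0.0, -0.004, -1.0]]
force: [1.0, 0.5, 0.8]
opening: 1.001
```

>>> play_rows(series=[{"tx": 0,"ty": 0,"tz": 0,"turn": 0},{"tx": 0,"ty": 0,"tz": 0,"turn": 0},{"tx": 0,"ty": 0,"tz": 0,"turn": 0}])

```text
time_s: 10.55
position: [0.5289, 0.1769, 0.2134]
tcp_rot: [[-0.005, 1.0, -0.001], [1.0, 0.005, -0.001], [-0.001, -0.001, -1.0]]
force: [0.1, -0.9, 0.2]
opening: 1.001
```

```bash
python3 wr.py w8
```

```text
10.6 [0.5292 0.1766 0.2136] 90.27
```

View pics/w8.png

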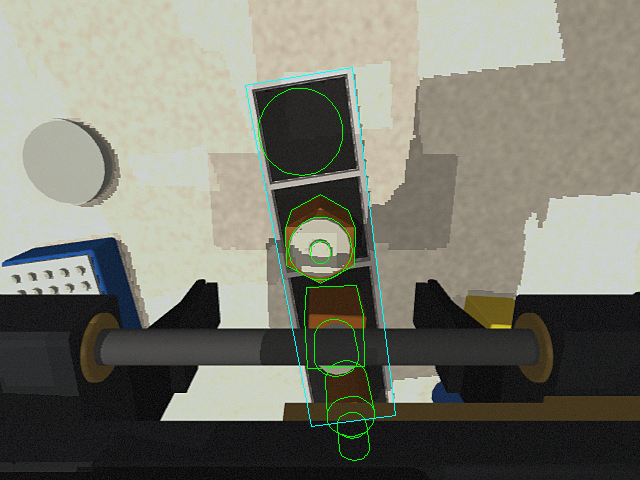

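>>> play_rows(series=[{"tx": 0,"ty": 0.0025,"tz": -0.03,"turn": 0},{"tx": 0,"ty": 0,"tz": -0.04,"turn": 0},{"tx": 0,"ty": 0,"tz": -0.04,"turn": 0},{"tx": 0,"ty": 0,"tz": -0.025,"turn": 0},{"tx": 0,"ty": 0,"tz": -0.013,"turn": 0},{"tx": 0,"ty": 0,"tz": 0,"turn": 0},{"tx": 0,"ty": 0,"tz": 0,"turn": 0}])

```text
time_s: 11.3
position: [0.5296, 0.1791, 0.0963]
tcp_rot: [[-0.005, 1.0, 0.001], [1.0, 0.005, 0.0], [0.0, 0.001, -1.0]]
force: [0.2, -0.2, 0.8]
opening: 0.998
```

>>> play_rows(series=[{"tx": 0,"ty": 0,"tz": 0,"turn": 0},{"tx": 0,"ty": 0,"tz": 0,"turn": 0},{"tx": 0,"ty": 0,"tz": 0,"turn": 0},{"tx": 0,"ty": 0,"tz": 0,"turn": 0},{"tx": 0,"ty": 0,"tz": 0,"turn": 0},{"tx": 0,"ty": 0,"tz": 0,"turn": 0},{"tx": 0,"ty": 0,"tz": 0,"turn": 0},{"tx": 0,"ty": 0,"tz": 0,"turn": 0},{"tx": 0,"ty": 0,"tz": 0,"turn": 0},{"tx": 0,"ty": 0,"tz": 0,"turn": 0}], gripper=0)

```text
time_s: 12.3
position: [0.5288, 0.1797, 0.0959]
tcp_rot: [[-0.006, 1.0, 0.0], [1.0, 0.006, -0.0], [-0.0, 0.0, -1.0]]
force: [-0.6, -0.6, 2.1]
opening: 0.501
```

>>> play_rows(series=[{"tx": 0,"ty": 0,"tz": 0.02,"turn": 0},{"tx": 0,"ty": 0,"tz": 0.03,"turn": 0},{"tx": 0,"ty": 0,"tz": 0.04,"turn": 0},{"tx": 0,"ty": 0,"tz": 0.04,"turn": 0},{"tx": 0,"ty": 0,"tz": 0.02,"turn": 0},{"tx": 0,"ty": 0,"tz": 0,"turn": 0}])

```text
time_s: 12.9
position: [0.53, 0.18, 0.218]
tcp_rot: [[-0.006, 1.0, 0.005], [1.0, 0.006, 0.001], [0.001, 0.005, -1.0]]
force: [0.8, -0.2, -0.8]
opening: 0.506
```

```bash
python3 sv.py s9 side
```

```text
12.95 [0.529  0.1798 0.2164] 90.34 0.5006283838063285 [-0.7 -0.3 -2.5]
```

View pics/s9.png

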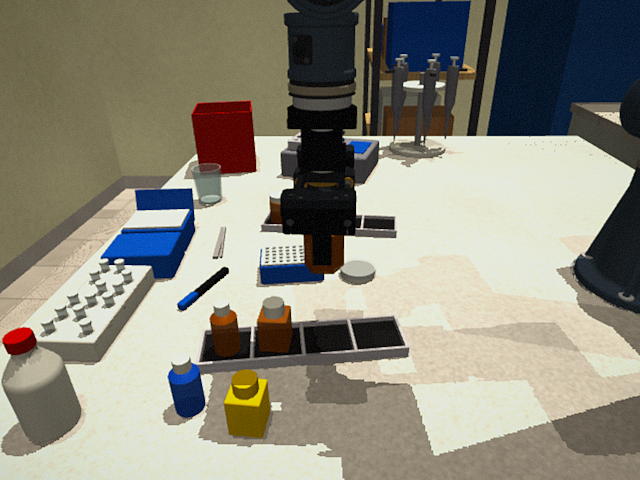

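>>> play_rows(series=[{"tx": 0.0055,"ty": -0.048,"tz": 0,"turn": -0.008},{"tx": 0.0055,"ty": -0.048,"tz": 0,"turn": -0.008},{"tx": 0.0055,"ty": -0.048,"tz": 0,"turn": -0.008},{"tx": 0.0055,"ty": -0.048,"tz": 0,"turn": -0.008},{"tx": 0.0055,"ty": -0.048,"tz": 0,"turn": -0.008},{"tx": 0.0055,"ty": -0.048,"tz": 0,"turn": -0.008},{"tx": 0.0055,"ty": -0.048,"tz": 0,"turn": -0.008},{"tx": 0.0055,"ty": -0.048,"tz": 0,"turn": -0.008},{"tx": 0.0055,"ty": -0.048,"tz": 0,"turn": -0.008},{"tx": 0.0055,"ty": -0.048,"tz": 0,"turn": -0.008}])

```text
time_s: 13.95
position: [0.5717, -0.2053, 0.2133]
tcp_rot: [[0.078, 0.997, -0.004], [0.997, -0.078, 0.002], [0.002, -0.004, -1.0]]
force: [0.3, 0.3, -2.2]
opening: 0.504
```

>>> play_rows(series=[{"tx": 0,"ty": 0,"tz": 0,"turn": 0},{"tx": 0,"ty": 0,"tz": 0,"turn": 0},{"tx": 0,"ty": 0,"tz": 0,"turn": 0}])

```text
time_s: 14.25
position: [0.5717, -0.2029, 0.2142]
tcp_rot: [[0.077, 0.997, -0.003], [0.997, -0.077, 0.003], [0.002, -0.004, -1.0]]
force: [-0.3, 0.2, -0.2]
opening: 0.506
```

```bash
python3 wr.py w10
```

```text
14.3 [ 0.5719 -0.2026  0.2146] 85.61
```

View pics/w10.png

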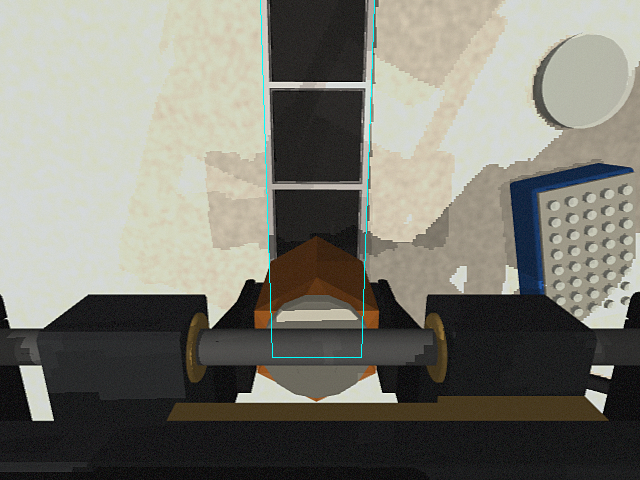

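>>> play_rows(series=[{"tx": 0.0015,"ty": 0.001,"tz": -0.03,"turn": 0},{"tx": 0,"ty": 0,"tz": -0.04,"turn": 0},{"tx": 0,"ty": 0,"tz": -0.035,"turn": 0},{"tx": 0,"ty": 0,"tz": -0.02,"turn": 0},{"tx": 0,"ty": 0,"tz": -0.01,"turn": 0},{"tx": 0,"ty": 0,"tz": -0.008,"turn": 0},{"tx": 0,"ty": 0,"tz": -0.004,"turn": 0},{"tx": 0,"ty": 0,"tz": 0,"turn": 0},{"tx": 0,"ty": 0,"tz": 0,"turn": 0}])

```text
time_s: 15.2
position: [0.5745, -0.2037, 0.0991]
tcp_rot: [[0.078, 0.997, 0.001], [0.997, -0.077, -0.001], [-0.001, 0.001, -1.0]]
force: [0.5, -0.8, -1.3]
opening: 0.5
```

>>> play_rows(series=[{"tx": 0,"ty": 0,"tz": -0.002,"turn": 0},{"tx": 0,"ty": 0,"tz": -0.0015,"turn": 0},{"tx": 0,"ty": 0,"tz": 0,"turn": 0},{"tx": 0,"ty": 0,"tz": 0,"turn": 0}])

```text
time_s: 15.6
position: [0.5743, -0.2037, 0.0959]
tcp_rot: [[0.078, 0.997, 0.001], [0.997, -0.078, -0.001], [-0.0, 0.001, -1.0]]
force: [0.1, 0.4, 1.4]
opening: 0.501
```

>>> play_rows(series=[{"tx": 0,"ty": 0,"tz": 0,"turn": 0},{"tx": 0,"ty": 0,"tz": 0,"turn": 0},{"tx": 0,"ty": 0,"tz": 0,"turn": 0},{"tx": 0,"ty": 0,"tz": 0,"turn": 0},{"tx": 0,"ty": 0,"tz": 0,"turn": 0},{"tx": 0,"ty": 0,"tz": 0,"turn": 0},{"tx": 0,"ty": 0,"tz": 0,"turn": 0},{"tx": 0,"ty": 0,"tz": 0,"turn": 0}], gripper=1)

```text
time_s: 16.4
position: [0.574, -0.2035, 0.0954]
tcp_rot: [[0.078, 0.997, -0.0], [0.997, -0.078, 0.0], [0.0, -0.0, -1.0]]
force: [0.2, -0.1, -1.0]
opening: 0.994
```

>>> play_rows(series=[{"tx": 0,"ty": 0,"tz": 0.03,"turn": 0},{"tx": 0,"ty": 0,"tz": 0.04,"turn": 0},{"tx": 0,"ty": 0,"tz": 0.04,"turn": 0},{"tx": 0,"ty": 0,"tz": 0.04,"turn": 0},{"tx": 0,"ty": 0,"tz": 0,"turn": 0},{"tx": 0,"ty": 0,"tz": 0,"turn": 0}])

```text
time_s: 17.0
position: [0.5742, -0.2035, 0.2163]
tcp_rot: [[0.078, 0.997, 0.002], [0.997, -0.078, -0.001], [-0.001, 0.002, -1.0]]
force: [-1.2, 0.1, -1.1]
opening: 0.997
```

```bash
python3 sv.py s11 scene
```

```text
17.05 [ 0.5735 -0.2032  0.2151] 85.55 1.0030186594296018 [-0.2  0.6 -0.5]
```

View pics/s11.png

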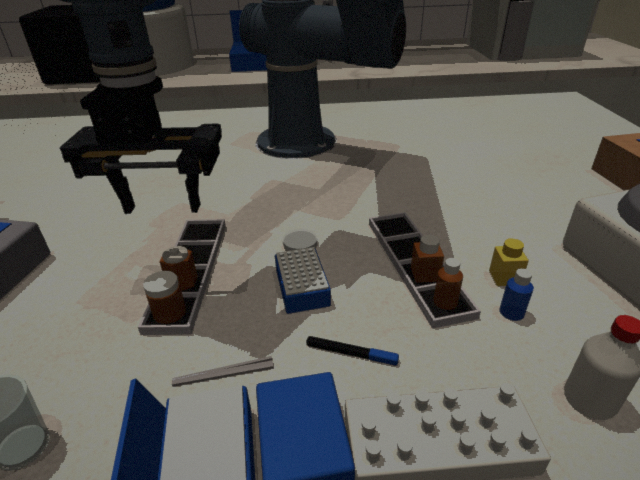

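Wide stands at (165,297), hex at (178,268), both upright in their pockets. Next is the amber square bottle (427,258).

>>> play_rows(series=[{"tx": 0.003,"ty": 0.0492,"tz": 0,"turn": 0.0125},{"tx": 0.003,"ty": 0.0492,"tz": 0,"turn": 0.0125},{"tx": 0.003,"ty": 0.0492,"tz": 0,"turn": 0.0125},{"tx": 0.003,"ty": 0.0492,"tz": 0,"turn": 0.0125},{"tx": 0.003,"ty": 0.0492,"tz": 0,"turn": 0.0125},{"tx": 0.003,"ty": 0.0492,"tz": 0,"turn": 0.0125},{"tx": 0.003,"ty": 0.0492,"tz": 0,"turn": 0.0125},{"tx": 0.003,"ty": 0.0492,"tz": 0,"turn": 0.0125},{"tx": 0.003,"ty": 0.0492,"tz": 0,"turn": 0.0125},{"tx": 0.003,"ty": 0.0492,"tz": 0,"turn": 0.0125}])

```text
time_s: 18.05
position: [0.5969, 0.1916, 0.2133]
tcp_rot: [[-0.054, 0.999, -0.004], [0.999, 0.054, -0.001], [-0.0, -0.004, -1.0]]
force: [0.2, 0.4, -0.0]
opening: 0.998
```

>>> play_rows(series=[{"tx": 0,"ty": 0,"tz": 0,"turn": 0},{"tx": 0,"ty": 0,"tz": 0,"turn": 0},{"tx": 0,"ty": 0,"tz": 0,"turn": 0}])

```text
time_s: 18.35
position: [0.5974, 0.1891, 0.2142]
tcp_rot: [[-0.052, 0.999, -0.003], [0.999, 0.052, -0.001], [-0.001, -0.003, -1.0]]
force: [0.2, -0.6, -0.1]
opening: 1.003
```

```bash
python3 wr.py w12
```

```text
18.4 [0.5976 0.1887 0.2145] 92.96
```

View pics/w12.png

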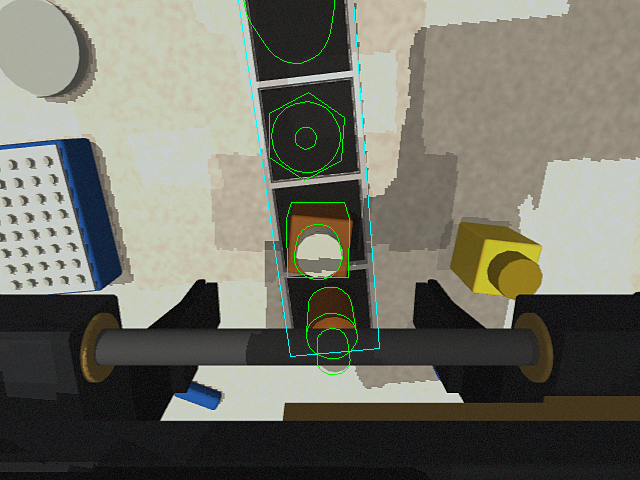

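>>> play_rows(series=[{"tx": 0,"ty": 0.0025,"tz": -0.03,"turn": 0},{"tx": 0,"ty": 0,"tz": -0.04,"turn": 0},{"tx": 0,"ty": 0,"tz": -0.04,"turn": 0},{"tx": 0,"ty": 0,"tz": -0.025,"turn": 0},{"tx": 0,"ty": 0,"tz": -0.0135,"turn": 0},{"tx": 0,"ty": 0,"tz": 0,"turn": 0},{"tx": 0,"ty": 0,"tz": 0,"turn": 0}])

```text
time_s: 19.1
position: [0.5987, 0.1915, 0.0973]
tcp_rot: [[-0.052, 0.999, 0.001], [0.999, 0.052, 0.0], [0.0, 0.001, -1.0]]
force: [0.2, 0.4, 0.2]
opening: 0.998
```

>>> play_rows(series=[{"tx": 0,"ty": 0,"tz": 0,"turn": 0},{"tx": 0,"ty": 0,"tz": 0,"turn": 0},{"tx": 0,"ty": 0,"tz": 0,"turn": 0},{"tx": 0,"ty": 0,"tz": 0,"turn": 0},{"tx": 0,"ty": 0,"tz": 0,"turn": 0},{"tx": 0,"ty": 0,"tz": 0,"turn": 0},{"tx": 0,"ty": 0,"tz": 0,"turn": 0},{"tx": 0,"ty": 0,"tz": 0,"turn": 0},{"tx": 0,"ty": 0,"tz": 0,"turn": 0},{"tx": 0,"ty": 0,"tz": 0,"turn": 0}], gripper=0)

```text
time_s: 20.1
position: [0.5981, 0.1921, 0.0967]
tcp_rot: [[-0.053, 0.999, 0.0], [0.999, 0.053, -0.0], [-0.0, 0.0, -1.0]]
force: [0.1, -0.6, 0.5]
opening: 0.463
```

>>> play_rows(series=[{"tx": 0,"ty": 0,"tz": 0.02,"turn": 0},{"tx": 0,"ty": 0,"tz": 0.03,"turn": 0},{"tx": 0,"ty": 0,"tz": 0.04,"turn": 0},{"tx": 0,"ty": 0,"tz": 0.04,"turn": 0},{"tx": 0,"ty": 0,"tz": 0.02,"turn": 0},{"tx": 0,"ty": 0,"tz": 0,"turn": 0}])

```text
time_s: 20.7
position: [0.5996, 0.1925, 0.2206]
tcp_rot: [[-0.053, 0.999, 0.007], [0.999, 0.053, 0.001], [0.001, 0.007, -1.0]]
force: [1.3, -0.6, -1.9]
opening: 0.465
```

```bash
python3 sv.py s13 side
```

```text
20.75 [0.5985 0.1923 0.2186] 93.05 0.46607536921456194 [ 0.2 -0.4 -1.6]
```

View pics/s13.png

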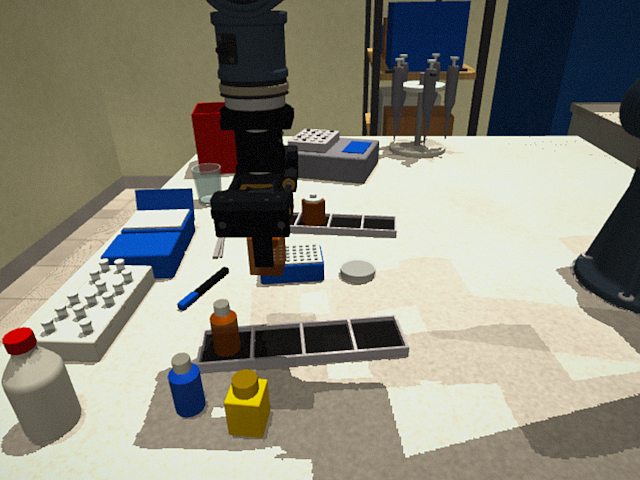

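>>> play_rows(series=[{"tx": -0.0116,"ty": -0.0487,"tz": 0,"turn": -0.0127},{"tx": -0.0116,"ty": -0.0487,"tz": 0,"turn": -0.0127},{"tx": -0.0116,"ty": -0.0487,"tz": 0,"turn": -0.0127},{"tx": -0.0116,"ty": -0.0487,"tz": 0,"turn": -0.0127},{"tx": -0.0116,"ty": -0.0487,"tz": 0,"turn": -0.0127},{"tx": -0.0116,"ty": -0.0487,"tz": 0,"turn": -0.0127},{"tx": -0.0116,"ty": -0.0487,"tz": 0,"turn": -0.0127},{"tx": -0.0116,"ty": -0.0487,"tz": 0,"turn": -0.0127},{"tx": -0.0116,"ty": -0.0487,"tz": 0,"turn": -0.0127},{"tx": -0.0116,"ty": -0.0487,"tz": 0,"turn": -0.0127}])

```text
time_s: 21.75
position: [0.5038, -0.1984, 0.2153]
tcp_rot: [[0.08, 0.997, -0.003], [0.997, -0.08, 0.002], [0.002, -0.003, -1.0]]
force: [0.4, -0.3, -1.1]
opening: 0.466
```

>>> play_rows(series=[{"tx": 0,"ty": 0,"tz": 0,"turn": 0},{"tx": 0,"ty": 0,"tz": 0,"turn": 0},{"tx": 0,"ty": 0,"tz": 0,"turn": 0},{"tx": 0,"ty": 0,"tz": 0,"turn": 0}])

```text
time_s: 22.15
position: [0.5051, -0.1959, 0.2162]
tcp_rot: [[0.078, 0.997, -0.001], [0.997, -0.078, 0.001], [0.001, -0.001, -1.0]]
force: [-0.6, 0.9, -0.9]
opening: 0.466
```

```bash
python3 wr.py w14
```

```text
22.2 [ 0.5052 -0.196   0.2163] 85.54
```

View pics/w14.png

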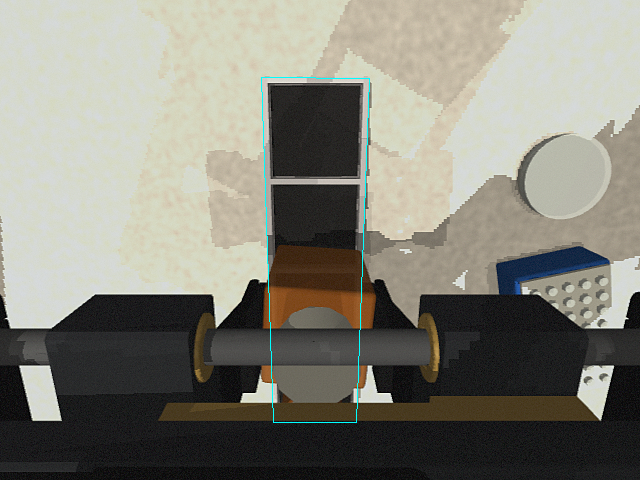

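>>> play_rows(series=[{"tx": -0.001,"ty": -0.001,"tz": -0.03,"turn": 0},{"tx": 0,"ty": 0,"tz": -0.04,"turn": 0},{"tx": 0,"ty": 0,"tz": -0.035,"turn": 0},{"tx": 0,"ty": 0,"tz": -0.02,"turn": 0},{"tx": 0,"ty": 0,"tz": -0.01,"turn": 0},{"tx": 0,"ty": 0,"tz": -0.008,"turn": 0},{"tx": 0,"ty": 0,"tz": -0.004,"turn": 0},{"tx": 0,"ty": 0,"tz": 0,"turn": 0},{"tx": 0,"ty": 0,"tz": 0,"turn": 0}])

```text
time_s: 23.1
position: [0.5048, -0.1985, 0.0997]
tcp_rot: [[0.08, 0.997, 0.001], [0.997, -0.08, -0.001], [-0.001, 0.001, -1.0]]
force: [-0.3, -0.2, -1.4]
opening: 0.465
```

>>> play_rows(series=[{"tx": 0,"ty": 0,"tz": -0.002,"turn": 0},{"tx": 0,"ty": 0,"tz": -0.0015,"turn": 0},{"tx": 0,"ty": 0,"tz": 0,"turn": 0},{"tx": 0,"ty": 0,"tz": 0,"turn": 0}])

```text
time_s: 23.5
position: [0.5046, -0.1985, 0.0966]
tcp_rot: [[0.08, 0.997, 0.001], [0.997, -0.08, -0.001], [-0.0, 0.001, -1.0]]
force: [0.5, 0.1, 2.0]
opening: 0.467
```

>>> play_rows(series=[{"tx": 0,"ty": 0,"tz": 0,"turn": 0},{"tx": 0,"ty": 0,"tz": 0,"turn": 0},{"tx": 0,"ty": 0,"tz": 0,"turn": 0},{"tx": 0,"ty": 0,"tz": 0,"turn": 0},{"tx": 0,"ty": 0,"tz": 0,"turn": 0},{"tx": 0,"ty": 0,"tz": 0,"turn": 0},{"tx": 0,"ty": 0,"tz": 0,"turn": 0},{"tx": 0,"ty": 0,"tz": 0,"turn": 0}], gripper=1)

```text
time_s: 24.3
position: [0.5044, -0.1983, 0.0962]
tcp_rot: [[0.08, 0.997, -0.0], [0.997, -0.08, 0.0], [0.0, -0.0, -1.0]]
force: [-0.7, -0.4, 1.2]
opening: 0.989
```

>>> play_rows(series=[{"tx": 0,"ty": 0,"tz": 0.03,"turn": 0},{"tx": 0,"ty": 0,"tz": 0.04,"turn": 0},{"tx": 0,"ty": 0,"tz": 0.04,"turn": 0},{"tx": 0,"ty": 0,"tz": 0.04,"turn": 0},{"tx": 0,"ty": 0,"tz": 0,"turn": 0},{"tx": 0,"ty": 0,"tz": 0,"turn": 0}])

```text
time_s: 24.9
position: [0.5045, -0.1983, 0.2169]
tcp_rot: [[0.08, 0.997, 0.001], [0.997, -0.08, -0.001], [-0.001, 0.001, -1.0]]
force: [-0.7, -0.1, -0.4]
opening: 1.001
```

```bash
python3 sv.py s15 scene; python3 - <<'E'
from h import *
import pickle
ims,M=pickle.load(open("m.pkl","rb"))
print(ground(ims["scene"],(515,292),.035),ground(ims["side"],(186,390),.03),ground(ims["scene"],(508,270),.026),ground(ims["side"],(247,408),.026))
E
```

```text
24.95 [ 0.5039 -0.198   0.2158] 85.43 0.9969057817560175 [-0.6  0.6  0.2]
[0.68287867 0.29731187 0.035     ] [0.68575676 0.30331686 0.03      ] [0.6227586  0.31462423 0.026     ] [0.60998696 0.3227085  0.026     ]
```

View pics/s15.png

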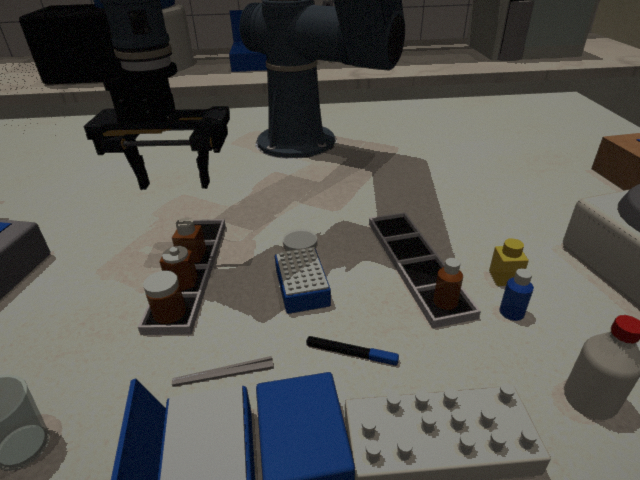

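>>> play_rows(series=[{"tx": 0.02,"ty": 0.0502,"tz": 0,"turn": 0.0228},{"tx": 0.02,"ty": 0.0502,"tz": 0,"turn": 0.0228},{"tx": 0.02,"ty": 0.0502,"tz": 0,"turn": 0.0228},{"tx": 0.02,"ty": 0.0502,"tz": 0,"turn": 0.0228},{"tx": 0.02,"ty": 0.0502,"tz": 0,"turn": 0.0228},{"tx": 0.02,"ty": 0.0502,"tz": 0,"turn": 0.0228},{"tx": 0.02,"ty": 0.0502,"tz": 0,"turn": 0.0228},{"tx": 0.02,"ty": 0.0502,"tz": 0,"turn": 0.0228},{"tx": 0.02,"ty": 0.0502,"tz": 0,"turn": 0.0228},{"tx": 0.02,"ty": 0.0502,"tz": 0,"turn": 0.0228}])

```text
time_s: 25.95
position: [0.6638, 0.2049, 0.2135]
tcp_rot: [[-0.159, 0.987, -0.005], [0.987, 0.159, -0.001], [-0.0, -0.005, -1.0]]
force: [-0.2, 0.1, -0.4]
opening: 1.002
```

>>> play_rows(series=[{"tx": 0,"ty": 0,"tz": 0,"turn": 0},{"tx": 0,"ty": 0,"tz": 0,"turn": 0},{"tx": 0,"ty": 0,"tz": 0,"turn": 0},{"tx": 0,"ty": 0,"tz": 0,"turn": 0}])

```text
time_s: 26.35
position: [0.6638, 0.2017, 0.2154]
tcp_rot: [[-0.156, 0.988, -0.002], [0.988, 0.156, -0.001], [-0.0, -0.002, -1.0]]
force: [0.1, -0.1, 0.0]
opening: 0.997
```

```bash
python3 wr.py w16
```

```text
26.4 [0.664  0.2017 0.2158] 99.0
```

View pics/w16.png

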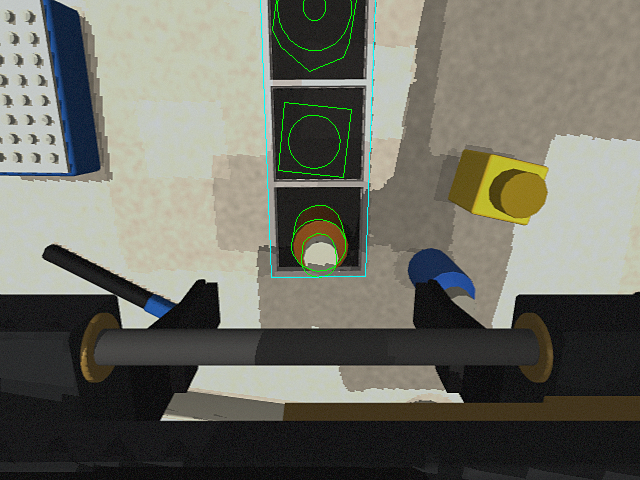

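>>> play_rows(series=[{"tx": 0,"ty": 0.002,"tz": -0.02,"turn": 0},{"tx": 0,"ty": 0,"tz": -0.03,"turn": 0},{"tx": 0,"ty": 0,"tz": -0.03,"turn": 0},{"tx": 0,"ty": 0,"tz": -0.03,"turn": 0},{"tx": 0,"ty": 0,"tz": -0.025,"turn": 0},{"tx": 0,"ty": 0,"tz": -0.015,"turn": 0},{"tx": 0,"ty": 0,"tz": 0,"turn": 0},{"tx": 0,"ty": 0,"tz": 0,"turn": 0}], gripper=0.75)

```text
time_s: 27.2
position: [0.6646, 0.2047, 0.0963]
tcp_rot: [[-0.158, 0.987, 0.0], [0.987, 0.158, 0.0], [0.0, 0.0, -1.0]]
force: [0.7, 0.3, 0.4]
opening: 0.75
```

>>> play_rows(series=[{"tx": 0,"ty": 0,"tz": 0,"turn": 0},{"tx": 0,"ty": 0,"tz": 0,"turn": 0},{"tx": 0,"ty": 0,"tz": 0,"turn": 0},{"tx": 0,"ty": 0,"tz": 0,"turn": 0},{"tx": 0,"ty": 0,"tz": 0,"turn": 0},{"tx": 0,"ty": 0,"tz": 0,"turn": 0},{"tx": 0,"ty": 0,"tz": 0,"turn": 0},{"tx": 0,"ty": 0,"tz": 0,"turn": 0},{"tx": 0,"ty": 0,"tz": 0,"turn": 0},{"tx": 0,"ty": 0,"tz": 0,"turn": 0}], gripper=0)

```text
time_s: 28.2
position: [0.6646, 0.205, 0.0967]
tcp_rot: [[-0.158, 0.987, 0.001], [0.987, 0.158, 0.0], [-0.0, 0.001, -1.0]]
force: [-1.1, -1.1, 5.6]
opening: 0.407
```

>>> play_rows(series=[{"tx": 0,"ty": 0,"tz": 0.02,"turn": 0},{"tx": 0,"ty": 0,"tz": 0.03,"turn": 0},{"tx": 0,"ty": 0,"tz": 0.04,"turn": 0},{"tx": 0,"ty": 0,"tz": 0.04,"turn": 0},{"tx": 0,"ty": 0,"tz": 0.02,"turn": 0},{"tx": 0,"ty": 0,"tz": 0,"turn": 0}])

```text
time_s: 28.8
position: [0.6659, 0.2052, 0.2195]
tcp_rot: [[-0.158, 0.987, 0.006], [0.987, 0.158, 0.001], [-0.0, 0.006, -1.0]]
force: [0.9, 0.5, -0.3]
opening: 0.406
```

```bash
python3 sv.py s17 side
```

```text
28.85 [0.6647 0.205  0.2172] 99.11 0.4081690443336769 [ 0.4  0.3 -1.1]
```

View pics/s17.png

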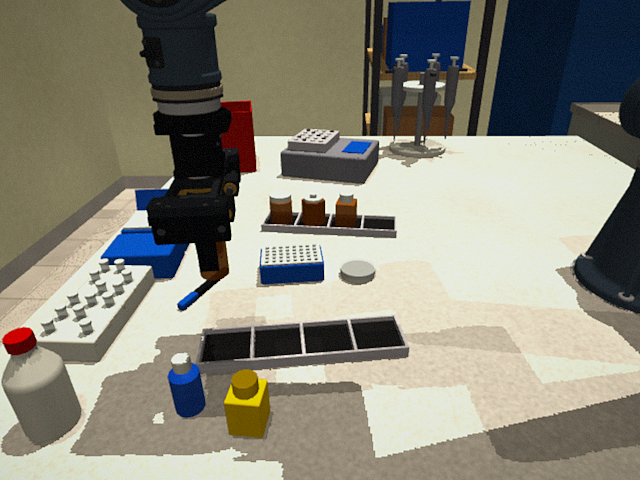

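>>> play_rows(series=[{"tx": -0.0287,"ty": -0.0496,"tz": 0,"turn": -0.0228},{"tx": -0.0287,"ty": -0.0496,"tz": 0,"turn": -0.0228},{"tx": -0.0287,"ty": -0.0496,"tz": 0,"turn": -0.0228},{"tx": -0.0287,"ty": -0.0496,"tz": 0,"turn": -0.0228},{"tx": -0.0287,"ty": -0.0496,"tz": 0,"turn": -0.0228},{"tx": -0.0287,"ty": -0.0496,"tz": 0,"turn": -0.0228},{"tx": -0.0287,"ty": -0.0496,"tz": 0,"turn": -0.0228},{"tx": -0.0287,"ty": -0.0496,"tz": 0,"turn": -0.0228},{"tx": -0.0287,"ty": -0.0496,"tz": 0,"turn": -0.0228},{"tx": -0.0287,"ty": -0.0496,"tz": 0,"turn": -0.0228}])

```text
time_s: 29.85
position: [0.4327, -0.1925, 0.2146]
tcp_rot: [[0.081, 0.997, -0.003], [0.997, -0.081, 0.002], [0.002, -0.003, -1.0]]
force: [0.5, -0.2, -0.7]
opening: 0.403
```

>>> play_rows(series=[{"tx": 0,"ty": 0,"tz": 0,"turn": 0},{"tx": 0,"ty": 0,"tz": 0,"turn": 0},{"tx": 0,"ty": 0,"tz": 0,"turn": 0},{"tx": 0,"ty": 0,"tz": 0,"turn": 0}])

```text
time_s: 30.25
position: [0.435, -0.1904, 0.2157]
tcp_rot: [[0.077, 0.997, -0.001], [0.997, -0.077, 0.001], [0.001, -0.001, -1.0]]
force: [0.4, 0.4, -0.6]
opening: 0.408
```

```bash
python3 wr.py w18; python3 sv.py s18 side; python3 sv.py s18b scene; python3 -c "
import cv2
a=cv2.imread('pics/s18.png')[90:260,270:470];b=cv2.imread('pics/s18b.png')[130:330,110:310]
cv2.imwrite('pics/c18.png',cv2.hconcat([cv2.resize(a,(400,340)),cv2.resize(b,(340,340))]))"
```

```text
30.3 [ 0.4352 -0.1905  0.2159] 85.57
30.35 [ 0.4352 -0.1906  0.216 ] 85.57 0.39876489642958735 [ 0.9 -0.5 -0.8]
30.4 [ 0.4353 -0.1908  0.2161] 85.56 0.40606862287823936 [ 0.3 -0.2 -1.3]
```

View pics/w18.png

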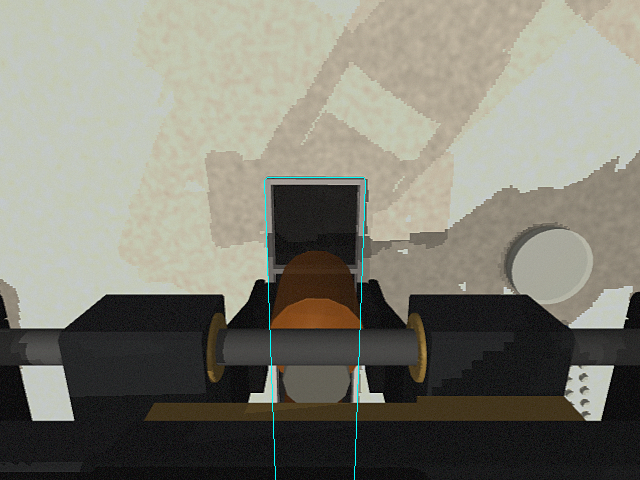

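View pics/c18.png

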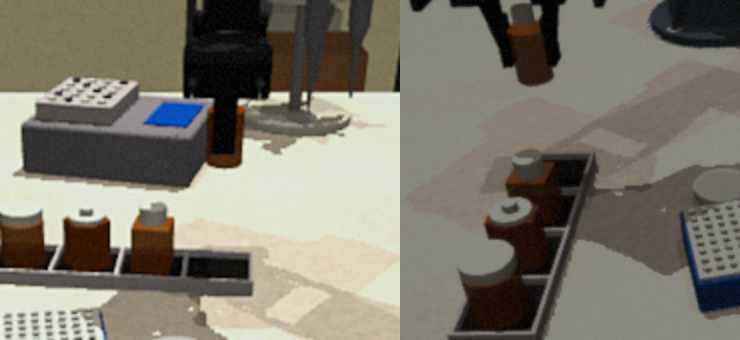

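>>> play_rows(series=[{"tx": -0.001,"ty": -0.001,"tz": -0.03,"turn": 0},{"tx": 0,"ty": 0,"tz": -0.04,"turn": 0},{"tx": 0,"ty": 0,"tz": -0.035,"turn": 0},{"tx": 0,"ty": 0,"tz": -0.02,"turn": 0},{"tx": 0,"ty": 0,"tz": -0.01,"turn": 0},{"tx": 0,"ty": 0,"tz": -0.008,"turn": 0},{"tx": 0,"ty": 0,"tz": -0.004,"turn": 0},{"tx": 0,"ty": 0,"tz": 0,"turn": 0},{"tx": 0,"ty": 0,"tz": 0,"turn": 0}])

```text
time_s: 31.3
position: [0.4344, -0.1929, 0.0992]
tcp_rot: [[0.08, 0.997, 0.001], [0.997, -0.08, -0.001], [-0.001, 0.001, -1.0]]
force: [1.1, 0.4, -0.8]
opening: 0.404
```

>>> play_rows(series=[{"tx": 0,"ty": 0,"tz": -0.001,"turn": 0},{"tx": 0,"ty": 0,"tz": -0.001,"turn": 0},{"tx": 0,"ty": 0,"tz": 0,"turn": 0},{"tx": 0,"ty": 0,"tz": 0,"turn": 0}])

```text
time_s: 31.7
position: [0.434, -0.1927, 0.0972]
tcp_rot: [[0.08, 0.997, 0.0], [0.997, -0.08, -0.0], [-0.0, 0.0, -1.0]]
force: [0.4, -0.5, -0.7]
opening: 0.408
```

>>> play_rows(series=[{"tx": 0,"ty": 0,"tz": -0.001,"turn": 0},{"tx": 0,"ty": 0,"tz": -0.0005,"turn": 0},{"tx": 0,"ty": 0,"tz": 0,"turn": 0},{"tx": 0,"ty": 0,"tz": 0,"turn": 0},{"tx": 0,"ty": 0,"tz": 0,"turn": 0}])

```text
time_s: 32.2
position: [0.4341, -0.1927, 0.0966]
tcp_rot: [[0.08, 0.997, 0.0], [0.997, -0.08, -0.0], [-0.0, 0.001, -1.0]]
force: [-0.7, 0.1, 6.6]
opening: 0.403
```

Contact; release, retreat and check.

>>> play_rows(series=[{"tx": 0,"ty": 0,"tz": 0,"turn": 0},{"tx": 0,"ty": 0,"tz": 0,"turn": 0},{"tx": 0,"ty": 0,"tz": 0,"turn": 0},{"tx": 0,"ty": 0,"tz": 0,"turn": 0},{"tx": 0,"ty": 0,"tz": 0,"turn": 0},{"tx": 0,"ty": 0,"tz": 0,"turn": 0},{"tx": 0,"ty": 0,"tz": 0,"turn": 0},{"tx": 0,"ty": 0,"tz": 0,"turn": 0}], gripper=1)

```text
time_s: 33.0
position: [0.434, -0.1927, 0.0958]
tcp_rot: [[0.08, 0.997, -0.0], [0.997, -0.08, 0.0], [-0.0, -0.0, -1.0]]
force: [0.5, 0.2, 0.3]
opening: 0.98
```

>>> play_rows(series=[{"tx": 0,"ty": 0,"tz": 0.03,"turn": 0},{"tx": 0,"ty": 0,"tz": 0.04,"turn": 0},{"tx": 0,"ty": 0,"tz": 0.04,"turn": 0},{"tx": 0,"ty": 0,"tz": 0.05,"turn": 0},{"tx": 0,"ty": 0,"tz": 0.05,"turn": 0},{"tx": 0,"ty": 0.04,"tz": 0.04,"turn": 0},{"tx": 0,"ty": 0.05,"tz": 0,"turn": 0},{"tx": 0,"ty": 0.05,"tz": 0,"turn": 0},{"tx": 0,"ty": 0,"tz": 0,"turn": 0},{"tx": 0,"ty": 0,"tz": 0,"turn": 0}])

```text
time_s: 34.0
position: [0.4338, -0.08, 0.296]
tcp_rot: [[0.077, 0.997, 0.0], [0.997, -0.077, -0.001], [-0.001, 0.0, -1.0]]
force: [-0.2, -0.2, -0.1]
opening: 1.0
```

```bash
python3 sv.py s19 side; python3 sv.py s19b scene; python3 m1.py; python3 -c "
import cv2
a=cv2.imread('pics/s19.png')[160:260,240:420];b=cv2.imread('pics/s19b.png')[190:340,130:240]
cv2.imwrite('pics/c19.png',cv2.hconcat([cv2.resize(a,(480,267)),cv2.resize(cv2.copyMakeBorder(b,0,0,0,0,0),(196,267))]))"
```

```text
34.05 [ 0.4342 -0.0809  0.2959] 85.48 1.002177982477754 [ 0.6 -0.4  0.3]
34.1 [ 0.4344 -0.0815  0.2959] 85.41 1.0033040454982203 [-0.6 -0.4 -0.3]
scene source_tray 0.77 [422. 284.] 2650
scene wide_centre 0.8 [162. 297.] 1711
scene wide_centre 0.31 [198. 211.] 530
scene slim_centre 0.8 [518. 298.] 1251
scene slim_centre 0.73 [198. 213.] 642
scene square_centre 0.91 [193. 238.] 880
scene square_centre 0.75 [508. 260.] 1192
scene square_centre 0.17 [424. 286.] 2274
scene hex_centre 0.76 [177. 266.] 1070
side source_tray 0.77 [303. 353.] 4037
side load_tray 0.82 [331. 227.] 1806
side wide_centre 0.89 [281. 204.] 731
side wide_centre 0.69 [348. 209.] 714
side slim_centre 0.93 [185. 384.] 1759
side slim_centre 0.74 [379. 210.] 518
side slim_centre 0.28 [282. 207.] 719
side square_centre 0.77 [347. 210.] 663
side square_centre 0.73 [250. 402.] 2552
side hex_centre 0.84 [313. 212.] 679
```

View pics/c19.png

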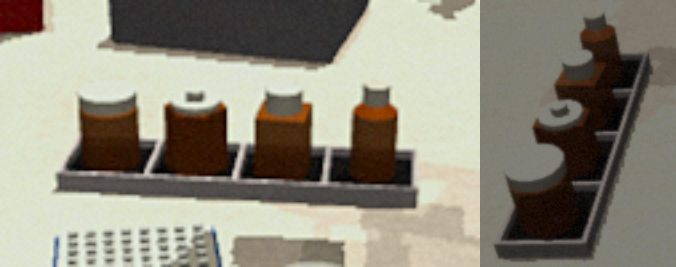

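View pics/s19b.png

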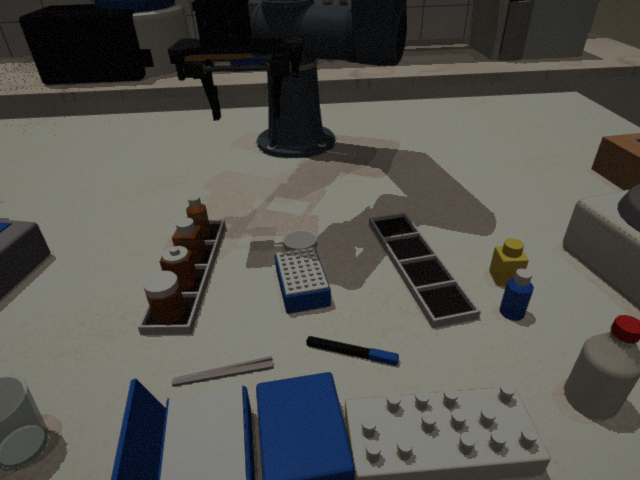

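```bash
cp fit.pkl fit0.pkl; python3 - <<'E'
src=open("fit.py").read()
src=src[:src.index("# load tray")].replace('at={"wide":((390,210),(377,316)),"slim":((448,280),(223,330)),"square":((425,258),(276,326)),"hex":((404,233),(327,326))}','at={"wide":((162,297),(281,204)),"slim":((198,213),(379,210)),"square":((193,238),(347,210)),"hex":((177,266),(313,212))}')
exec(src)
o,L,S=pickle.load(open("fit0.pkl","rb"))
for i,j in enumerate(at):
    d=v[3*i:3*i+2]-L[:2]; c,s=np.cos(L[2]),np.sin(L[2]); print(j,(d[0]*c+d[1]*s).round(4),(-d[0]*s+d[1]*c).round(4))
E
```

```text
wide [ 0.64523701 -0.22459429  0.04      ] [ 0.65132972 -0.21237013  0.045     ]
slim [ 0.43445518 -0.19726844  0.04      ] [ 0.42319841 -0.19351114  0.045     ]
square [ 0.50141928 -0.19572993  0.04      ] [ 0.50485422 -0.19034474  0.045     ]
hex [ 0.5722793  -0.18382076  0.04      ] [ 0.58038154 -0.20377072  0.045     ]
23.627586364746094
23.60390853881836
23.60388946533203
wide 0.1057 -0.002
slim -0.1066 -0.0019
square -0.0343 -0.0004
hex 0.0346 0.0003
```

```bash
python3 -c "
from rig import bot
print(bot.hand_in())"
```

```text
the job is handed in; nothing more can be done
None
```

I moved the four jars to the load tray in reverse order and handed the job in at about 34 s of the 104 s allowed. `bot.hand_in()` gives no verdict, so the result below rests on my own checks.

| Jar | Load-tray pocket | Offset from pocket centre, x / y (mm) |
|---|---|---|
| Wide | farthest | 0.7 / -2.0 |
| Hex | third from the robot | -0.4 / 0.3 |
| Square | second from the robot | 0.7 / -0.4 |
| Slim | nearest | -1.6 / -1.9 |

- **Position:** all offsets are within about 2 mm, against the 17 mm limit. They come from fitting the jar outlines in the scene and side pictures after the last move.
- **Upright:** all four look upright and flat in both pictures. I judged the tilt by eye and did not measure it.
- **Contact:** each jar met its pocket floor at the same tool height as it was picked up, within about 1 mm. The highest force read was about 6.6 N, on setting down the slim bottle.
- **Clear of the jars:** the gripper was open and about 0.2 m above the bench at hand-in. The blue and yellow look-alikes were not touched.
- **Failed or disagreeing checks:**
  - The first two move calls were refused because rows left out some fields.
  - In the last pictures the load tray was not found in the scene view, so I used its earlier fit.
  - The networks also gave a few wrong labels there, such as the slim bottle as wide at 0.31 and the square bottle as wide at 0.69. The pictures contradicted these, so I left them out.

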